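# Lift the lid off the macaron box and fill its empty row

## Task

Top up the macaron box: swing its hinged lid up until it stands upright and leans on the posts, then lift it straight up off its hinge bars and stand it upright in the middle of the slot of the lid rack. Then lay the two loose red macarons flat on the two stained empty places in the box, so that the rows are neat. Set everything down gently without dropping it, and leave the other macarons and the things round about where they are.

Things in the scene. Friction and masses are not known exactly. Their poses are not given: they have to be found in the camera images.
- lid_foot (a point): Midway between the ends of the lid's two blue knuckles, at lid (-11, 0, 0) mm: the foot of the upright lid. Knuckles 22 mm thick, 20 wide, at lid y = -85 and +85. On the bars they have up to 5 mm play. Axes as the lid's.
- box_posts (a point): Midway between the tops of two fixed aluminium backrest posts behind the hinge, at box (100, 0, 122) mm: 18 mm wide, at box y = -50 and +50, front faces at x = 100, tops 122 mm above the worktop. The lid, pushed past upright, leans on them 0.08 to 0.19 rad beyond vertical and stays.
- box: Fixed white open macaron box, outer 140 (x) x 236 (y) x 60 mm high, walls and floor 6 mm thick. Origin: centre of its underside, on the worktop. Its +x points to its hinge side, away from the robot (turned by up to 0.2 rad), z up.
- box_pins (a point): Midpoint of two flat hinge bars, at box (90, 0, 65) mm; bars at y = -85 and +85, 30 long (y), 4 in x, 12 in z. The lid's knuckles are forks round them, 14 mm wide inside with a 10 mm mouth away from the lid: they come off only with the lid within about 0.4 rad of upright and both forks in line with the bars to 2 or 3 mm, else the fork's lips catch.
- lid: Loose lid, 0.28 to 0.45 kg, 10 mm thick, 236 wide (its y), aluminium frame, clear pane. Origin: on the hinge line, midway, at mid thickness. +x runs from hinge to front edge (shut: level, to the robot; upright: up), z: normal of its top face. Plate x = 24 to 166 mm, then the lip. A rib, 180 wide, hangs 8 mm below at x = 147 to 152. Falls shut if let go before upright.
- lid_edge (a point): Middle of the front edge of the lid's blue lip, at lid (186, 0, 0) mm, at mid thickness. The lip is 110 wide, 10 thick, from x = 164 to 186, and overhangs the box's front wall by 26 mm; its underside is 60 mm above the worktop when shut. Axes as the lid's.
- rack: Fixed lid rack: white base 270 (x) x 90 (y) x 10 high, with two steel rails along its x, 250 long, forming one slot 32 mm wide (y = -16 to +16), rail tops 80 mm above the worktop. Origin: centre of its underside. The slot runs along its x, turned up to 0.3 rad from the world's x.
- rack_slot (a point): Middle of the slot's floor, on top of the base, 10 mm above the worktop. Axes as the rack's.
- gap_front (a point): Centre of the empty place in the box's front row, marked by a red-brown round stain 46 mm across, on the inner floor 6 mm above the worktop, at box (-30, 0, 6) mm. Axes as the box's.
- gap_rear (a point): Centre of the empty place in the box's rear row, same stain, at box (30, 0, 6) mm. Axes as the box's.
- sheet: Fixed white baking paper with round stains, 360 (x) x 110 (y) x 2 mm, on the worktop between box and rack. Origin: centre of its underside.
- mac_a: Loose red macaron on the paper, a round disc 44 mm across and 24 mm high, 20 g. Origin: centre of its underside, z up. Goes into the box.
- mac_b: The second loose red macaron on the paper, same as mac_a. Either one may go into either empty place.
- mac_green: A green macaron of the same size on the paper, to be left there. The three lie about 100 mm apart in a row along x, in any order.
- jar: Amber jar with metal cap, 64 mm across, 85 high, beyond the box. Bystander. Origin: underside centre.
- bottle: White bottle with red cap, 44 mm across, 120 high, beyond the box. Bystander. Origin: underside centre.
- bowl: White bowl, 120 mm across, 50 high, on the left. Bystander. Origin: underside centre.
- spatula: Spatula, 200 mm long, lying on the right. Bystander.
- boxed0: Red macaron already in the box, front right place as seen from the robot, at box (-30, -74, 6) mm; same size as mac_a. Stays where it is. Origin: underside centre.
- boxed1: Red macaron already in the box, rear right place as seen from the robot, at box (30, -74, 6) mm; same size as mac_a. Stays where it is. Origin: underside centre.
- boxed2: Red macaron already in the box, front left place as seen from the robot, at box (-30, 74, 6) mm; same size as mac_a. Stays where it is. Origin: underside centre.
- boxed3: Red macaron already in the box, rear left place as seen from the robot, at box (30, 74, 6) mm; same size as mac_a. Stays where it is. Origin: underside centre.
There are look-alikes about, which are no part of the job. Leave any yellow look-alike of the mac_a alone.

How it is judged:
By the outcome, as a careful person would: the job done as asked, in the order asked, and still so for the second after the job is handed in, with the robot touching nothing.
It also fails if it takes over 72 s, if anything falls off the work surface, if the arm or the gripper's body presses on something with over 40 N, if the wrist force passes 120 N, or if a joint passes its speed limit or range.

## Robot

A 7-joint arm with a two-finger parallel gripper is mounted at the origin on the work surface. World frame = base frame: x ahead of the robot, y to its left, z up, the work surface at z = 0. Lengths are in m, angles in rad, forces in N, time in s.
With the tool pointing down it reaches from about 0.4 to 0.85 m from the base axis. Payload 10.4 kg.
Tool frame: the origin (TCP) lies midway between the tips of the shut fingers; the grasp point (between the pads) lies 19 mm behind it (grip_point_offset is the distance from the TCP to the grasp point, in m); y points along the fingers, z is the direction in which the jaws open and shut, and the axes are right-handed (so a half turn about y gives the same grasp; the last joint's range is limited). The gripper opens to 85 mm and grips with 20 to 120 N. Pads are 22 mm wide; open, the fingers measure 114 mm over their backs; the gripper's body (76 mm by 85 mm) begins 54 mm behind the grasp point. The pads swing forward as they close: fully open they stand 13 mm farther back than shut.
Start: joints at [1.105, 0.332, -0.065, 1.46, 0.022, 1.35, -0.088], TCP at [0.268, -0.565, 0.231] pointing down, gripper open.
Joint ranges: [-2.6, 2.6], [-0.5, 2.12], [-1.47, 1.34], [0.16, 2.42], [-1.27, 4.41], [0.06, 2.06], [-2.6, 2.6]. Speed limits (rad/s): [2.22, 2.22, 2.79, 2.79, 3.14, 3.14, 3.14].

## Interface

Orientations are given as a unit quaternion [x, y, z, w].
In Python, from workcell import * gives the robot as it stands.
- The arm moves only by the tool send_rows, never from a script. Its argument "motion" is a list of rows, each a list of 7 numbers: the opening in per cent of the stroke, from 0 (shut) to 100 (fully open), then the shift along the tool's x, y, z in m, then the turn, a rotation vector about the tool's x, y, z in rad. In form: [[claw, tx, ty, tz, ax, ay, az], ...]. A call has 1 to 10 rows; each row is the pose to reach, as a shift and turn from the pose commanded when the call began, along the tool's axes at that moment; what a row does not reach only later rows make up. A row lasts 1/12 s, in which the tool goes at most 41.7 mm and 7.16 degrees, less where a joint would pass 70% of its speed; a pose out of reach is approached as far as the arm can. A call with a gripper value outside its range is refused whole. The fingers move at their own pace and stop on an object; "squeeze" is the grip in N (left out, the last holds). Time passes only in rows, so rows that repeat a pose let the fingers close. It gives the time, the measured TCP pose, the force and the opening at its end, in the units of the state.
- get_obs(): the state, without advancing time (a new reading comes with each control period).
- camera(name): name is "side" or "top"; returns a dict with "pixels" (420x560x3 uint8, red, green, blue), "range_z" (420x560 float32, m along the optical axis (not along the pixel's ray), 0 where there is no reading), "fovy" (degrees; the focal length in pixels is half the picture's height over the tangent of half this angle, whatever the lens; pixels are square), "cx", "cy" (the principal point, pixels), "view" (4x4, takes a point from world to camera coordinates). Camera axes: x right, y down, z forward; pixel columns grow to the right and rows downward; lengths in m; the calibration is good to about 2 mm. A picture is of the moment at which its call begins.
- hand_in(): hands the job in, once; it reports no verdict.
The state is a dict: "clock": time; "joint_pos": joint angles; "joint_velocities": joint speeds; "tau": joint torques, N m; "position": TCP position; "ee_rot": TCP orientation; "ft_force": force on the tool from outside, world axes, zero at the start; "torque": the same for the moment, N m; "grip_width": opening from 0.0 (shut) to 1.0 (fully open).
Only numpy, scipy, OpenCV 4.12 (cv2) and the standard library are available. Lean on these libraries where they do the work, as an engineer would, in place of code of your own. Each camera call takes 0.05 s, during which the arm holds its last target.

## Working session

There is one attempt and no reset: what is moved stays moved. The work goes in short steps, Python scripts to look and compute and a tool call to move; the robot and the scene stay as the last step left them, time stands still between calls to the robot, and variables do not carry over. Pictures are saved under pics/ and viewed, and the job is handed in when it is done.

Besides the shell and the picture viewer there is one more tool, called after "Call:" as a command line: name --pt "numbers of a row" for each row, then --argument value for the rest. send_rows: Moves the arm, as the interface text tells. Its arguments: {"type":"object","properties":{"motion":{"type":"array"},"squeeze":{"type":"number"}},"required":["motion"]}

```bash
ls; mkdir -p pics; cat > h.py <<'E'
from workcell import *
import numpy as np, cv2
from scipy.spatial.transform import Rotation as R
def snap(n,tag):
    c=camera(n); np.savez(f'pics/{tag}.npz',**c); cv2.imwrite(f'pics/{tag}.png',c['pixels'][...,::-1]); return c
def load(tag): return dict(np.load(f'pics/{tag}.npz'))
def P(c,u,v,z=None,h=None):
    f=210/np.tan(np.radians(float(c['fovy']))/2); V=c['view']
    r=np.array([(u-c['cx'])/f,(v-c['cy'])/f,1.])
    Rw=V[:3,:3].T; o=-Rw@V[:3,3]; d=Rw@r
    if h is not None: return o+d*(h-o[2])/d[2]
    if z is None: z=c['range_z'][int(round(v)),int(round(u))]
    return o+d*z
def proj(c,p):
    f=210/np.tan(np.radians(float(c['fovy']))/2); V=c['view']
    q=V[:3,:3]@np.array(p)+V[:3,3]; return q[0]/q[2]*f+c['cx'],q[1]/q[2]*f+c['cy']
def crop(c,u0,u1,v0,v1,s,tag):
    cv2.imwrite(f'pics/{tag}.png',cv2.resize(c['pixels'][v0:v1,u0:u1,::-1],None,fx=s,fy=s,interpolation=cv2.INTER_CUBIC))
E
python3 - <<'E'
from h import *
print(get_obs())
for n in('side','top'):
    c=snap(n,n+'0'); print(n,c['fovy'],c['cx'],c['cy'],c['view'].round(3).tolist())
E
```

```text
pics
{'clock': 0.0, 'joint_pos': array([ 1.10538538,  0.33287561, -0.06470037,  1.4609396 ,  0.02160897,
        1.34989653, -0.08849685]), 'joint_velocities': array([ 5.62776819e-04,  1.00593582e-03,  9.59224007e-05, -8.44244003e-04,
       -1.37669136e-03, -3.83683760e-04,  2.37124428e-03]), 'tau': array([-7.14030757e-04, -6.25453448e+01,  4.84366645e-02, -3.91617572e+01,
        1.62531371e-02,  9.78143391e-03,  3.36396920e-05]), 'position': array([ 0.26763309, -0.56438491,  0.23051442]), 'ee_rot': array([-0.15542649,  0.69032836, -0.68935947,  0.15515438]), 'ft_force': array([0.06837356, 0.19203633, 0.48253376]), 'torque': array([ 0.02696465,  0.08062806, -0.0403516 ]), 'grip_width': 1.0004438562451567}
side 55.82177061819295 278.82954183106244 204.44657517643623 [[0.872, -0.489, 0.002, -0.516], [-0.358, -0.64, -0.68, 0.248], [0.334, 0.592, -0.734, 1.154], [0.0, 0.0, 0.0, 1.0]]
top 53.079363933791306 283.7393189882662 209.7151514921679 [[0.004, -1.0, -0.013, -0.021], [-0.995, -0.002, -0.096, 0.597], [0.096, 0.013, -0.995, 1.162], [0.0, 0.0, 0.0, 1.0]]
```

View pics/top0.png

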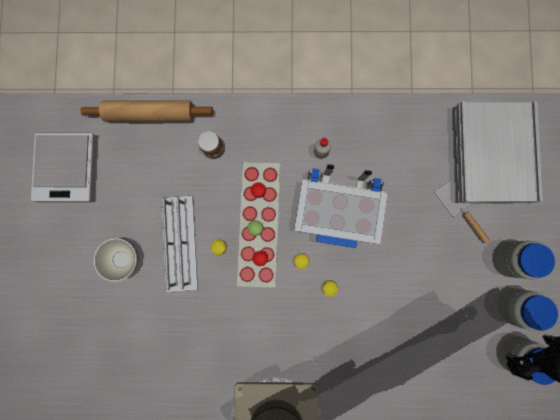

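View pics/side0.png

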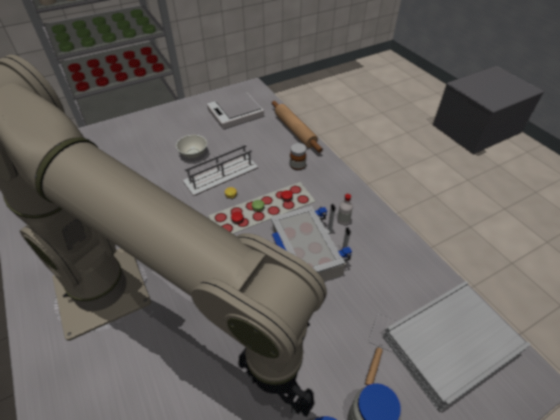

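```bash
python3 - <<'E'
from h import *
c=load('top0'); crop(c,150,400,150,300,3.2,'cropA')
crop(c,285,400,155,260,6,'cropB')
for p in [(258,190),(260,258),(256,228),(250,173),(219,247),(301,261),(337,240),(315,175),(377,185),(178,240)]: print(p,P(c,*p).round(4))
E
```

```text
(258, 190) [0.6532 0.054  0.0288]
(260, 258) [0.4607 0.0471 0.0206]
(256, 228) [0.5451 0.0588 0.0261]
(250, 173) [0.7066 0.0796 0.0052]
(219, 247) [0.4912 0.1629 0.0249]
(301, 261) [ 0.4528 -0.0685  0.0225]
(337, 240) [ 0.5109 -0.1647  0.0703]
(315, 175) [ 0.6885 -0.1055  0.0743]
(377, 185) [ 0.6612 -0.2747  0.0736]
(178, 240) [0.5093 0.2653 0.0788]
```

View pics/cropA.png

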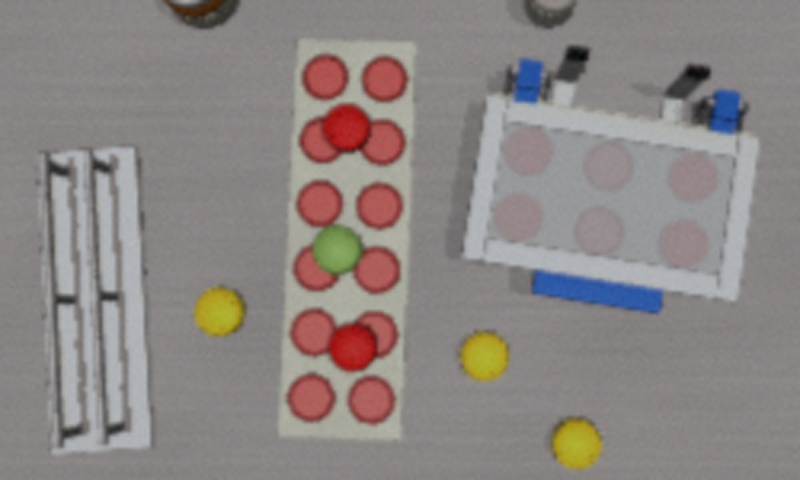

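View pics/cropB.png

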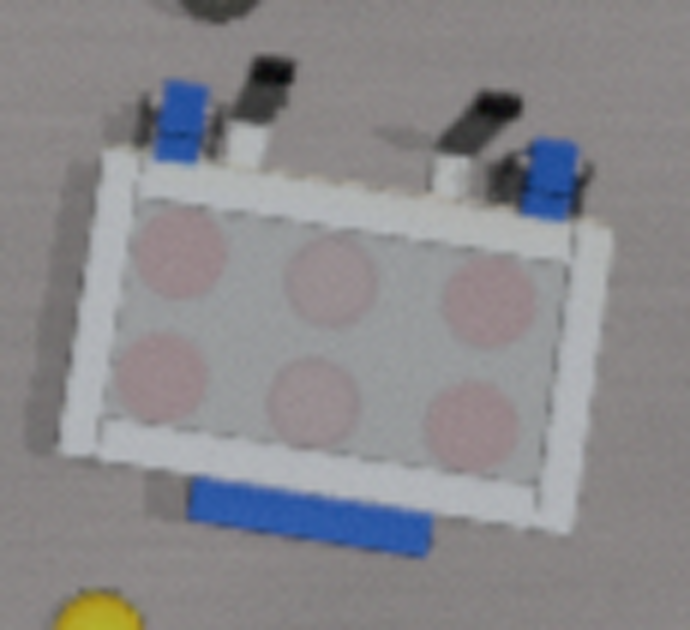

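```bash
cat >> h.py <<'E'
def cloud(c):
    f=210/np.tan(np.radians(float(c['fovy']))/2); V=c['view']; z=c['range_z']
    v,u=np.mgrid[0:z.shape[0],0:z.shape[1]]
    p=np.stack([(u-c['cx'])/f*z,(v-c['cy'])/f*z,z],-1)
    w=(p-V[:3,3])@V[:3,:3]; w[z==0]=np.nan; return w
E
python3 - <<'E'
from h import *
c=load('top0'); w=cloud(c); px=c['pixels'].astype(int)
H=w[...,2]
vis=np.clip(H*255/0.13,0,255); vis=np.nan_to_num(vis).astype(np.uint8)
cv2.imwrite('pics/hm.png',cv2.resize(cv2.applyColorMap(vis,cv2.COLORMAP_JET)[150:300,150:400],None,fx=3.2,fy=3.2,interpolation=cv2.INTER_NEAREST))
r,g,b=px[...,0],px[...,1],px[...,2]
# blue comps
def comps(m,name):
    n,l,s,ce=cv2.connectedComponentsWithStats(m.astype(np.uint8))
    for i in range(1,n):
        if s[i,4]>=12 and 150<ce[i][0]<400 and 140<ce[i][1]<300:
            q=w[l==i]; print(name,ce[i].round(2),s[i,4],'med',np.nanmedian(q,0).round(4),P(c,*ce[i],h=np.nanmedian(q[:,2])).round(4))
comps((b>120)&(b>r+60)&(b>g+50),'blue')
comps((r>130)&(g<50)&(b<60),'red')
comps((g>r+25)&(g>b+40),'green')
# rack rails
m=(H>0.06)&(H<0.095); m[:, :150]=0; m[:,215:]=0; m[:190]=0; m[300:]=0
q=w[m]; print(len(q)); 
xs=np.arange(.38,.64,.02)
for x in xs:
    s=q[abs(q[:,0]-x)<.01]; print(round(x,3), np.sort(s[:,1]).round(3)[::max(1,len(s)//12)], s[:,2].max().round(3) if len(s) else '')
E
```

```text
blue [314.74 175.13] 86 med [ 0.6881 -0.1054  0.0749] [ 0.688  -0.1047  0.0749]
blue [376.4 184.3] 83 med [ 0.6635 -0.2726  0.0756] [ 0.6628 -0.2727  0.0756]
blue [336.15 240.66] 272 med [ 0.5083 -0.1619  0.0707] [ 0.5091 -0.1623  0.0707]
red [323.89 141.11] 35 med [ 0.7713 -0.1267  0.1204] [ 0.7712 -0.1265  0.1204]
red [257.5  189.32] 146 med [0.6559 0.0547 0.0252] [0.6557 0.0557 0.0252]
red [259.48 258.11] 154 med [0.4608 0.0472 0.0256] [0.4605 0.0482 0.0256]
green [254.99 227.67] 138 med [0.5453 0.0617 0.0255] [0.5461 0.0618 0.0255]
605
0.38 [0.25  0.25  0.251 0.252 0.253 0.254 0.256 0.288 0.288 0.288 0.289 0.289
 0.291 0.292 0.294 0.295] 0.083
0.4 [0.25  0.252 0.252 0.253 0.254 0.257 0.257 0.289 0.29  0.291 0.291 0.293
 0.295] 0.084
0.42 [0.252 0.253 0.254 0.254 0.255 0.255 0.257 0.257 0.291 0.291 0.292 0.292
 0.292 0.293 0.294 0.295] 0.085
0.44 [0.254 0.255 0.255 0.256 0.257 0.259 0.292 0.293 0.293 0.294 0.295 0.296] 0.083
0.46 [0.255 0.256 0.257 0.258 0.259 0.26  0.262 0.293 0.295 0.296 0.296 0.298
 0.299] 0.086
0.48 [0.256 0.257 0.258 0.258 0.259 0.261 0.261 0.295 0.296 0.296 0.297 0.297
 0.299 0.3  ] 0.084
0.5 [0.258 0.259 0.26  0.261 0.262 0.265 0.297 0.297 0.298 0.298 0.3   0.302
 0.304] 0.084
0.52 [0.26  0.261 0.262 0.262 0.263 0.265 0.265 0.298 0.299 0.3   0.301 0.301
 0.302 0.304] 0.086
0.54 [0.262 0.262 0.263 0.263 0.265 0.265 0.266 0.269 0.3   0.301 0.301 0.302
 0.303 0.303 0.304] 0.083
0.56 [0.263 0.264 0.265 0.266 0.267 0.269 0.301 0.301 0.302 0.304 0.305 0.306
 0.307] 0.084
0.58 [0.265 0.266 0.267 0.267 0.268 0.269 0.271 0.304 0.304 0.304 0.305 0.306
 0.308 0.309] 0.083
0.6 [0.267 0.267 0.267 0.268 0.27  0.271 0.273 0.305 0.305 0.306 0.307 0.308
 0.31 ] 0.085
0.62 [0.268 0.269 0.269 0.27  0.271 0.271 0.273 0.273 0.306 0.307 0.307 0.308
 0.308 0.311 0.312] 0.084
```

View pics/hm.png

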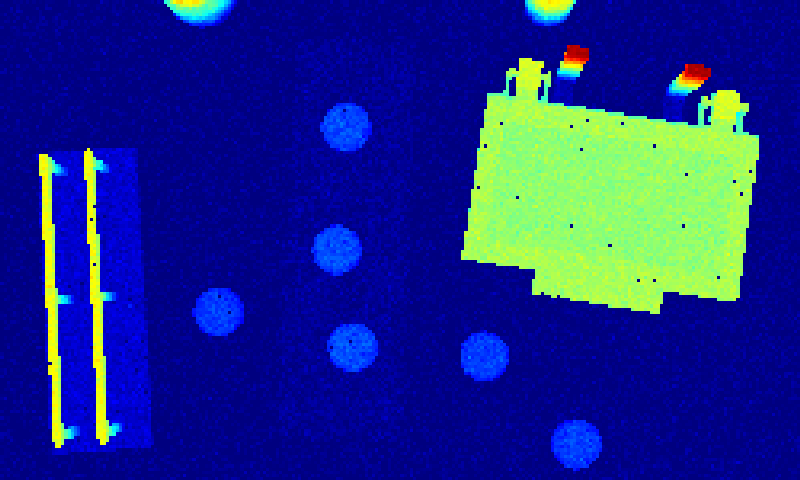

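```bash
python3 - <<'E'
from h import *
o=get_obs(); M=R.from_quat(o['ee_rot']).as_matrix(); print(M.round(3))
c=load('top0'); w=cloud(c); H=w[...,2]
# lid fit
m=(H>0.055)&(H<0.08); m[:, :290]=0; m[:,395:]=0; m[:160]=0; m[255:]=0
q=w[m]
from scipy.optimize import minimize
# lip pixels edges & lid outline
px=c['pixels'].astype(int); r,g,b=px[...,0],px[...,1],px[...,2]
bl=(b>120)&(b>r+60)&(b>g+50)
n,l,s,ce=cv2.connectedComponentsWithStats(bl.astype(np.uint8))
for i in range(1,n):
    if s[i,4]>50 and 290<ce[i][0]<390 and 140<ce[i][1]<260:
        ys,xs=np.nonzero(l==i); pts=np.array([P(c,x,y,h=.07)[:2] for x,y in zip(xs,ys)])*1000
        print(cv2.minAreaRect(pts.astype(np.float32)))
pl=np.array([p[:2] for p in q])*1000
for yaw in (-.16,-.155,-.15,-.145,-.14):
    A=np.array([[np.cos(yaw),np.sin(yaw)],[-np.sin(yaw),np.cos(yaw)]]); t=pl@A.T
    print(yaw,np.percentile(t[:,1],[.5,1,2,98,99,99.5]).round(1),np.percentile(t[:,0],[.3,1,3,97,99,99.7]).round(1))
# rack
m=(H>0.074)&(H<0.095); m[:, :150]=0; m[:,215:]=0; m[:190]=0; m[300:]=0
q=w[m]*1000
print(cv2.minAreaRect(q[:,:2].astype(np.float32)))
a=q[:,1]-.073*(q[:,0]-500); mid=275+5
for s in (a<280,a>=280): print(np.polyfit(q[s][:,0]-500,q[s][:,1],1), q[s][:,0].min(),q[s][:,0].max(),np.median(q[s][:,2]))
mb=(H>.007)&(H<.014); mb[:, :150]=0; mb[:,215:]=0; mb[:190]=0; mb[300:]=0
q=w[mb]*1000; print(len(q),cv2.minAreaRect(q[:,:2].astype(np.float32)))
E
```

```text
[[-0.904 -0.001  0.428]
 [-0.428  0.001 -0.904]
 [ 0.    -1.    -0.001]]
((689.2783203125, -104.35771179199219), (19.240968704223633, 33.563133239746094), 89.76306915283203)
((663.3964233398438, -273.8975524902344), (18.712038040161133, 34.37003707885742), 77.92310333251953)
((509.13525390625, -162.7881622314453), (107.75299072265625, 18.533775329589844), 81.45368957519531)
-0.16 [-195.1 -193.8 -191.2   34.1   36.8   38.2] [519.6 522.  528.9 700.4 711.3 715.1]
-0.155 [-198.2 -196.8 -194.2   31.1   33.8   35.2] [519.1 521.6 528.5 700.3 711.2 714.7]
-0.15 [-201.3 -199.8 -197.3   28.    30.8   32.1] [518.7 521.2 528.  699.8 711.  714.5]
-0.145 [-204.3 -203.  -200.2   24.9   27.8   29. ] [518.3 520.8 527.6 699.2 710.5 714.1]
-0.14 [-207.3 -206.2 -203.3   22.    24.7   25.9] [517.8 520.4 527.2 698.6 710.1 714. ]
((503.5623474121094, 281.3863525390625), (248.6690216064453, 46.20426559448242), 4.484773635864258)
[7.86777764e-02 2.61626037e+02] 381.20342093767067 629.0628126493749 79.48777346097276
[7.85910797e-02 2.99559014e+02] 378.5118063684926 623.5408812713126 79.64194270221385
1936 ((492.5589599609375, 273.8084716796875), (291.51043701171875, 167.80001831054688), 0.41666555404663086)
```

```bash
cat >> h.py <<'E'
YAW=-.149; HINGE=np.array([.682,-.189,.065])
def bw(p):  # box coords (m) -> world
    bx=np.array([np.cos(YAW),np.sin(YAW),0]); by=np.array([-np.sin(YAW),np.cos(YAW),0])
    o=HINGE-.09*bx; o[2]=0
    return o+bx*p[0]+by*p[1]+np.array([0,0,p[2]])
def tool(zyaw,tilt=0):
    # jaw axis z horizontal yaw when tilt=0; tilt about tool x (forward)
    z=np.array([np.cos(zyaw),np.sin(zyaw),0]); y=np.array([0,0,-1.]); x=np.cross(y,z)
    return R.from_matrix(np.stack([x,y,z],1))*R.from_rotvec([tilt,0,0])
def go(p,rot,frm=None):
    o=get_obs(); p0,r0=(o['position'],R.from_quat(o['ee_rot'])) if frm is None else frm
    d=r0.inv().apply(np.array(p)-p0); a=(r0.inv()*rot).as_rotvec()
    print('shift',d.round(4),'turn',a.round(4),'rows',np.linalg.norm(d)/.0417,np.degrees(np.linalg.norm(a))/7.16)
def st():
    o=get_obs(); Mm=R.from_quat(o['ee_rot']).as_matrix()
    print(round(o['clock'],2),'q',o['joint_pos'].round(3),'p',o['position'].round(4),'\ny',Mm[:,1].round(3),'z',Mm[:,2].round(3),'F',o['ft_force'].round(1),'w',round(o['grip_width'],3))
    return o
E
python3 - <<'E'
from h import *
go(bw([-.16,0,.16]),tool(YAW,.785))
E
```

```text
shift [-0.3278  0.071  -0.3011] turn [ 0.7212 -0.9269  0.3831] rows 10.807420347808051 9.885156219253238
```

Call:
send_rows --pt "70 -0.328 0.0 -0.301 0.72 -0.927 0.383" --pt "70 -0.328 0.0 -0.301 0.72 -0.927 0.383" --pt "70 -0.328 0.0 -0.301 0.72 -0.927 0.383" --pt "70 -0.328 0.0 -0.301 0.72 -0.927 0.383" --pt "70 -0.328 0.0 -0.301 0.72 -0.927 0.383" --pt "70 -0.328 0.0 -0.301 0.72 -0.927 0.383" --pt "70 -0.328 0.03 -0.301 0.72 -0.927 0.383" --pt "70 -0.328 0.05 -0.301 0.72 -0.927 0.383" --pt "70 -0.328 0.07 -0.301 0.72 -0.927 0.383" --pt "70 -0.328 0.07 -0.301 0.72 -0.927 0.383"

```text
clock: 0.93
position: [0.4016, -0.2268, 0.2099]
ee_rot: [0.244, -0.355, 0.706, -0.562]
ft_force: [-0.3, 1.2, 2.3]
grip_width: 0.701
```

```bash
python3 - <<'E'
from h import *
st()
go(bw([-.16,0,.16]),tool(YAW,.785))
E
```

```text
0.93 q [ 1.144 -0.436 -0.423  2.383 -0.824  0.694  0.958] p [ 0.4016 -0.2268  0.2099] 
y [ 0.62  -0.117 -0.776] z [ 0.744 -0.227  0.629] F [-0.3  1.2  2.3] w 0.701
shift [-0.078   0.0505 -0.0237] turn [ 0.1012 -0.1128  0.0298] rows 2.299519331643382 1.2356032075559789
```

```bash
python3 - <<'E'
from h import *
go(bw([-.13,0,.11]),tool(YAW,.785))
E
```

```text
shift [-0.0785  0.1082 -0.0321] turn [ 0.1012 -0.1128  0.0298] rows 3.2952259461374083 1.2356032075559789
```

Call:
send_rows --pt "70 -0.03 0.02 -0.02 0.0 -0.113 0.03" --pt "70 -0.06 0.06 -0.03 0.0 -0.113 0.03" --pt "70 -0.078 0.09 -0.032 0.05 -0.113 0.03" --pt "70 -0.078 0.108 -0.032 0.1 -0.113 0.03" --pt "70 -0.078 0.108 -0.032 0.1 -0.113 0.03" --pt "70 -0.078 0.108 -0.032 0.1 -0.113 0.03"

```text
clock: 1.43
position: [0.4906, -0.1792, 0.1261]
ee_rot: [0.26, -0.307, 0.698, -0.593]
ft_force: [0.5, 0.7, -0.6]
grip_width: 0.7
```

```bash
python3 - <<'E'
from h import *
st()
go(bw([-.13,0,.11]),tool(YAW,.785))
c=snap('side','s1'); crop(c,200,370,180,320,4.5,'s1c')
E
```

```text
1.43 q [ 1.308 -0.18  -0.889  2.416 -1.267  0.296  1.353] p [ 0.4906 -0.1792  0.1261] 
y [ 0.669 -0.109 -0.736] z [ 0.726 -0.12   0.677] F [ 0.5  0.7 -0.6] w 0.7
shift [-0.0183 -0.0082 -0.0326] turn [ 0.0409 -0.0108  0.0086] rows 0.918050721938645 0.3453440113109166
```

View pics/s1.png

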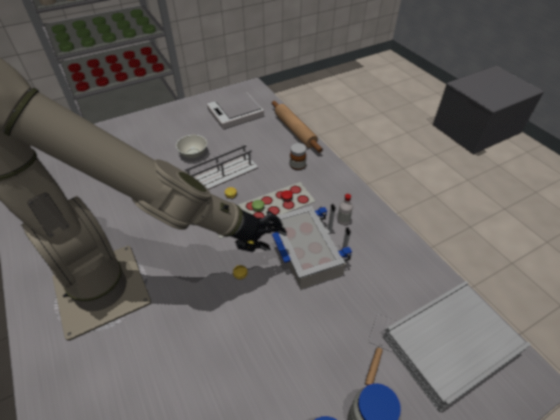

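```bash
cat > kin.py <<'E'
import numpy as np, itertools
from scipy.spatial.transform import Rotation as R
from scipy.optimize import least_squares
Q=np.array([[1.10538538,.33287561,-.06470037,1.4609396,.02160897,1.34989653,-.08849685],[1.144,-.436,-.423,2.383,-.824,.694,.958],[1.308,-.18,-.889,2.416,-1.267,.296,1.353]])
PP=np.array([[.26763,-.56438,.23051],[.4016,-.2268,.2099],[.4906,-.1792,.1261]])
RR=R.from_quat([[-.15542649,.69032836,-.68935947,.15515438],[.244,-.355,.706,-.562],[.26,-.307,.698,-.593]])
def fk(q,L,s,C):
    e=R.from_euler
    A=e('z',-q[0]+C[0]); p=np.array([0,0,L[0]])
    A=A*e('y',q[1]); p=p+A.apply([L[4],0,L[1]])
    A=A*e('z',s[0]*q[2])*e('y',q[3]); p=p+A.apply([L[5],0,L[2]])
    A=A*e('z',s[1]*q[4])*e('y',q[5])*e('z',s[2]*q[6]+C[1]); p=p+A.apply([0,0,L[3]])
    return p,A
B=R.from_matrix(np.array([[0,0,1.],[1,0,0],[0,1,0]])) # tool y = flange z, tool z= flange x, tool x = flange y
def res(v,s):
    out=[]
    for q,p,r in zip(Q,PP,RR):
        pp,A=fk(q,v[:6],s,v[6:]); out+=list((pp-p)*5)+list((r.inv()*(A*B)).as_rotvec())
    return np.array(out)
if __name__=='__main__':
    for s in itertools.product([1,-1],repeat=3):
        for c0,c1 in itertools.product([0,3.14],[0,1.57,3.14,-1.57]):
            f=least_squares(res,[.35,.45,.4,.25,0,0,c0,c1],args=(s,))
            if f.cost<.05: print(s,f.cost,f.x.round(4))
E
python3 kin.py
```

```text
(-1, -1, -1) 0.002870171219333263 [ 0.2425  0.453   0.4854  0.3203  0.0059  0.0091 -0.0653 -3.1964]
(-1, -1, -1) 0.0028701712193320936 [ 0.2425  0.453   0.4854  0.3203  0.0059  0.0091 -0.0653  3.0868]
(-1, -1, -1) 0.0028701712193323543 [ 0.2425  0.453   0.4854  0.3203  0.0059  0.0091 -0.0653  3.0868]
(-1, -1, -1) 0.002870171219332045 [ 0.2425  0.453   0.4854  0.3203  0.0059  0.0091 -0.0653 -3.1964]
```

```bash
cat > ik.py <<'E'
from kin import *
from h import tool,bw,YAW
X=np.array([.2425,.453,.4854,.3203,.0059,.0091,-.0653,3.0868]); S=(-1,-1,-1)
lo=np.array([-2.6,-.5,-1.47,.16,-1.27,.06,-2.6]);hi=np.array([2.6,2.12,1.34,2.42,4.41,2.06,2.6])
def F(q): 
    p,A=fk(q,X[:6],S,X[6:]); return p,A*B
def ik(p,rot,q0,w=.01):
    def r(q):
        pp,A=F(q); return np.r_[(pp-p)*5,(rot.inv()*A).as_rotvec(),w*(q-q0)]
    f=least_squares(r,np.clip(q0,lo+1e-3,hi-1e-3),bounds=(lo,hi)); e=r(f.x)
    return f.x,np.linalg.norm(e[:3])/5,np.linalg.norm(e[3:6])
def many(p,rot,n=40,seed=0):
    g=np.random.default_rng(seed); S=[]
    for _ in range(n):
        q,a,b=ik(p,rot,g.uniform(lo,hi),0.001)
        if a<.003 and b<.01: S.append(q)
    return S
E
python3 - <<'E'
from ik import *
for t in (.35,.5,.6,.7,.785,1.0,1.3,1.57):
    y=np.array([np.sin(t),-np.cos(t)]); z=np.array([np.cos(t),np.sin(t)])
    Lc=np.array([-.084,.044]); tc=Lc+.03*z+.005*y
    s=many(bw([tc[0],0,tc[1]]),tool(YAW,t))
    print(t,tc.round(3),len(s))
    for q in sorted(s,key=lambda q:np.min(np.minimum(q-lo,hi-q)))[-3:]: print('   ',q.round(2))
E
```

```text
0.35 [-0.054  0.05 ] 24
    [-0.6   0.37  1.    2.08 -0.71  0.61  0.71]
    [ 1.16  0.38 -1.02  2.08  0.53  0.55 -0.31]
    [ 1.19  0.39 -1.04  2.08  0.56  0.56 -0.34]
0.5 [-0.055  0.054] 25
    [ 1.19  0.28 -0.98  2.2   0.46  0.32 -0.26]
    [ 1.34  0.38 -1.17  2.2   0.75  0.37 -0.5 ]
    [ 1.34  0.38 -1.17  2.2   0.75  0.37 -0.5 ]
0.6 [-0.056  0.057] 25
    [-0.12  0.16  0.46  2.27 -0.97  0.24  1.07]
    [ 1.36  0.32 -1.14  2.27  0.85  0.21 -0.6 ]
    [ 1.37  0.33 -1.16  2.27  0.88  0.21 -0.63]
0.7 [-0.058  0.06 ] 23
    [ 1.32  0.26 -1.07  2.34  1.74  0.06 -1.5 ]
    [ 1.61  0.68 -1.47  2.33  1.7   0.45 -1.25]
    [ 1.33  0.27 -1.08  2.34  1.72  0.06 -1.49]
0.785 [-0.059  0.062] 26
    [ 1.5   0.39 -1.26  2.39  2.39  0.2  -2.06]
    [ 1.52  0.41 -1.28  2.39  2.34  0.21 -2.01]
    [ 1.57  0.49 -1.35  2.39  2.17  0.27 -1.79]
1.0 [-0.064  0.067] 0
1.3 [-0.071  0.072] 0
1.57 [-0.079  0.074] 0
```

```bash
python3 - <<'E'
from ik import *
from h import *
q=get_obs()['joint_pos']
for b in ([-.085,0,.12],[-.085,0,.054],[-.0445,0,.054]):
    q,a,e=ik(bw(b),tool(YAW,.5),q); print(b,q.round(2),a.round(4),e.round(3))
    s=many(bw(b),tool(YAW,.5),20); print(len(s))
st()
go(bw([-.085,0,.12]),tool(YAW,.5))
E
```

```text
[-0.085, 0, 0.12] [ 1.29 -0.02 -0.99  2.22 -0.28  0.46  0.38] 0.0001 0.001
13
[-0.085, 0, 0.054] [ 1.05  0.15 -0.78  2.27  0.02  0.28  0.14] 0.0 0.0
13
[-0.0445, 0, 0.054] [ 0.89  0.23 -0.66  2.18  0.15  0.29  0.01] 0.0 0.0
13
1.48 q [ 1.306 -0.176 -0.892  2.417 -1.267  0.297  1.352] p [ 0.4912 -0.1757  0.1245] 
y [ 0.668 -0.102 -0.737] z [ 0.728 -0.12   0.676] F [-0.8  3.1 -1.7] w 0.698
shift [-0.0153  0.0138  0.0083] turn [-0.2417 -0.011   0.0006] rows 0.5331948157177201 1.9360628317446233
```

Call:
send_rows --pt "100 0 0 0 -0.1 0 0" --pt "100 -0.01 0.0 0.0 -0.2 0 0" --pt "100 -0.015 0.014 0.008 -0.242 -0.01 0" --pt "100 -0.015 0.014 0.008 -0.242 -0.01 0" --pt "100 -0.015 0.014 0.008 -0.242 -0.01 0"

```text
clock: 1.9
position: [0.5068, -0.165, 0.1219]
ee_rot: [0.332, -0.386, 0.653, -0.561]
ft_force: [-0.1, 0.8, -1.7]
grip_width: 1.0
```

```bash
python3 - <<'E'
from h import *
st()
go(bw([-.085,0,.12]),tool(YAW,.5))
go(bw([-.085,0,.054]),tool(YAW,.5))
E
```

```text
1.9 q [ 1.726 -0.076 -1.382  2.207 -0.351  0.474  0.45 ] p [ 0.5068 -0.165   0.1219] 
y [ 0.477 -0.073 -0.876] z [ 0.866 -0.131  0.482] F [-0.1  0.8 -1.7] w 1.0
shift [-0.0023  0.0025  0.0007] turn [-0.0031 -0.0007  0.0016] rows 0.083461788493116 0.02842734262446309
shift [-0.0024  0.0603 -0.0311] turn [-0.0031 -0.0007  0.0016] rows 1.6294586379619693 0.02842734262446309
```

Call:
send_rows --pt "100 -0.002 0.02 -0.01 0 0 0" --pt "100 -0.002 0.04 -0.021 0 0 0" --pt "100 -0.002 0.06 -0.031 0 0 0" --pt "100 -0.002 0.06 -0.031 0 0 0"

```text
clock: 2.23
position: [0.5081, -0.1677, 0.0624]
ee_rot: [0.33, -0.385, 0.656, -0.559]
ft_force: [0.3, -1.3, 0.9]
grip_width: 1.005
```

```bash
python3 - <<'E'
from h import *
st()
go(bw([-.0445,0,.054]),tool(YAW,.5))
c=snap('side','s2'); crop(c,200,370,180,300,4.5,'s2c')
c=snap('top','t2'); crop(c,260,400,160,280,5,'t2c')
E
```

```text
2.23 q [ 1.402  0.181 -1.156  2.258  0.326  0.319 -0.147] p [ 0.5081 -0.1677  0.0624] 
y [ 0.479 -0.078 -0.875] z [ 0.864 -0.137  0.485] F [ 0.3 -1.3  0.9] w 1.005
shift [-0.0051  0.027   0.0314] turn [-0.0062 -0.0069  0.0062] rows 1.0013161679202103 0.08925963199114748
```

View pics/s2c.png

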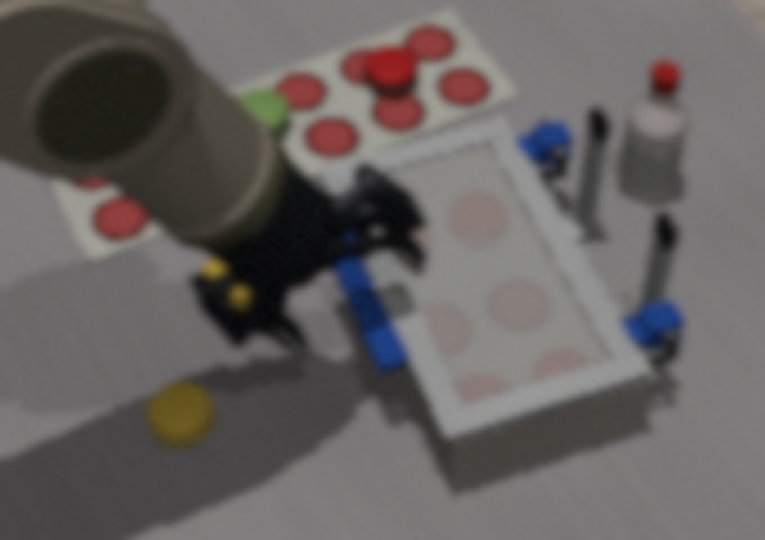

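View pics/t2c.png

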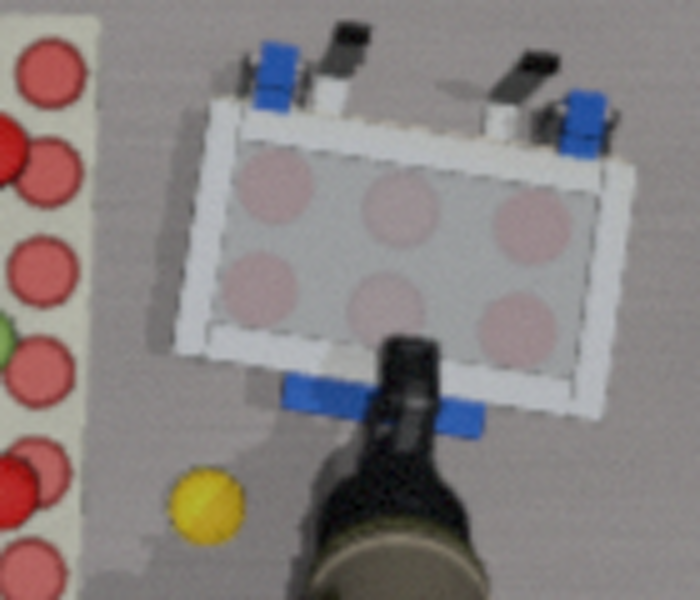

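Call:
send_rows --pt "100 -0.004 0.007 0.004 0 -0.007 0.006" --pt "100 -0.005 0.014 0.014 0 -0.007 0.006" --pt "100 -0.005 0.021 0.023 0 -0.007 0.006" --pt "100 -0.005 0.027 0.031 0 -0.007 0.006" --pt "100 -0.005 0.027 0.031 0 -0.007 0.006"

```text
clock: 2.75
position: [0.5506, -0.1681, 0.0567]
ee_rot: [0.331, -0.383, 0.653, -0.563]
ft_force: [0.2, 0.2, -0.9]
grip_width: 0.999
```

```bash
cat >> h.py <<'E'
def tcp_lift(al,b,phi,w=.085,d=.013):
    y=np.array([np.sin(phi),-np.cos(phi)]); z=np.array([np.cos(phi),np.sin(phi)])
    E=np.array([.09,.065])+.186*np.array([-np.cos(al),np.sin(al)])-.005*np.array([np.sin(al),np.cos(al)])
    t=E+(b+d)*y+w/2*z; return bw([t[0],0,t[1]])
E
python3 - <<'E'
from h import *
st()
c=snap('side','s3'); crop(c,200,370,180,300,4.5,'s3c')
go(bw([-.0445,0,.054]),tool(YAW,.5))
for al,b in ((0,.016),(.05,.016),(.2,.017),(.4,.019),(.6,.022),(.8,.025),(1.0,.028),(1.07,.029)): print(al,tcp_lift(al,b,.5).round(4)); go(tcp_lift(al,b,.5),tool(YAW,.5))
E
```

```text
2.75 q [ 1.162  0.268 -0.967  2.175  0.506  0.336 -0.317] p [ 0.5506 -0.1681  0.0567] 
y [ 0.482 -0.072 -0.873] z [ 0.864 -0.127  0.487] F [ 0.2  0.2 -0.9] w 0.999
shift [ 0.0014  0.0017 -0.0016] turn [-0.0078  0.0026 -0.0008] rows 0.06448811682060468 0.06597456707047776
0 [ 0.5487 -0.169   0.0549]
shift [ 0.0014  0.0008 -0.0014] turn [-0.0078  0.0026 -0.0008] rows 0.04966907993627004 0.06597456707047776
0.05 [ 0.5487 -0.169   0.0642]
shift [ 0.0014 -0.0074  0.0031] turn [-0.0078  0.0026 -0.0008] rows 0.19472574319913272 0.06597456707047776
0.2 [ 0.5519 -0.1695  0.0911]
shift [ 0.0014 -0.0293  0.019 ] turn [-0.0078  0.0026 -0.0008] rows 0.8379661054589209 0.06597456707047776
0.4 [ 0.5627 -0.1711  0.1251]
shift [ 0.0014 -0.0537  0.0452] turn [-0.0078  0.0026 -0.0008] rows 1.6823187338188152 0.06597456707047776
0.6 [ 0.5809 -0.1738  0.1556]
shift [ 0.0015 -0.0713  0.076 ] turn [-0.0078  0.0026 -0.0008] rows 2.499954643391401 0.06597456707047776
0.8 [ 0.6052 -0.1775  0.182 ]
shift [ 0.0016 -0.0825  0.1103] turn [-0.0078  0.0026 -0.0008] rows 3.3035597778236827 0.06597456707047776
1.0 [ 0.6348 -0.1819  0.2032]
shift [ 0.0017 -0.0865  0.1468] turn [-0.0078  0.0026 -0.0008] rows 4.085980079502868 0.06597456707047776
1.07 [ 0.6461 -0.1836  0.2093]
shift [ 0.0017 -0.0862  0.1598] turn [-0.0078  0.0026 -0.0008] rows 4.35409837602447 0.06597456707047776
```

View pics/s3c.png

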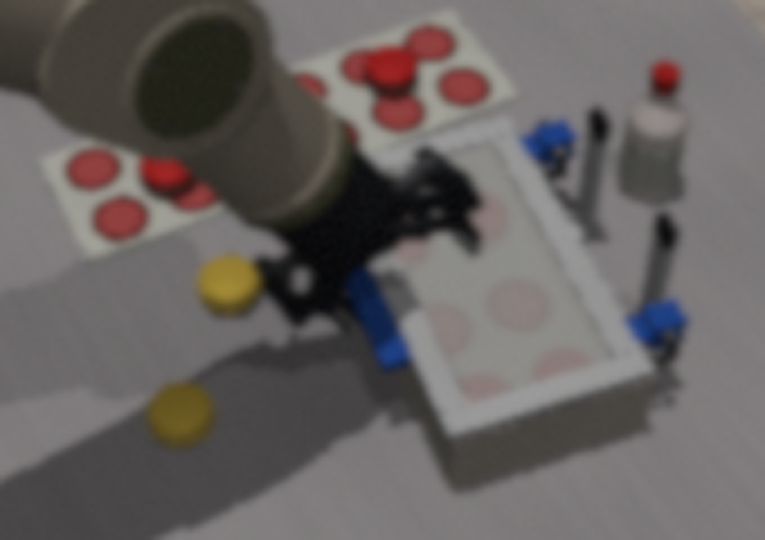

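Call:
send_rows --pt "100 0.001 -0.007 0.003 0 0 0" --pt "100 0.001 -0.014 0.008 0 0 0" --pt "100 0.001 -0.021 0.013 0 0 0" --pt "100 0.001 -0.029 0.019 0 0 0" --pt "100 0.001 -0.029 0.019 0 0 0"

```text
clock: 3.22
position: [0.55, -0.169, 0.0903]
ee_rot: [0.332, -0.384, 0.652, -0.562]
ft_force: [-2.4, 2.5, -2.6]
grip_width: 1.002
```

```bash
python3 - <<'E'
from h import *
st()
c=snap('side','s4'); crop(c,200,370,180,300,4.5,'s4c')
for al,b in ((.2,.017),(.4,.019),(.6,.022),(.8,.025),(1.0,.028),(1.07,.029)):  go(tcp_lift(al,b,.5),tool(YAW,.5))
E
```

```text
3.22 q [ 1.305  0.22  -1.105  2.147  0.364  0.409 -0.185] p [ 0.55   -0.169   0.0903] 
y [ 0.478 -0.072 -0.875] z [ 0.866 -0.127  0.484] F [-2.4  2.5 -2.6] w 1.002
shift [ 0.0001 -0.0003  0.0024] turn [-0.0048  0.0022  0.0003] rows 0.05892464739391146 0.04253475061709627
shift [ 0.0002 -0.0247  0.0285] turn [-0.0048  0.0022  0.0003] rows 0.9049879364417357 0.04253475061709627
shift [ 0.0002 -0.0425  0.0593] turn [-0.0048  0.0022  0.0003] rows 1.7494502406352896 0.04253475061709627
shift [ 0.0003 -0.0537  0.0936] turn [-0.0048  0.0022  0.0003] rows 2.588093268414437 0.04253475061709627
shift [ 0.0004 -0.0578  0.1301] turn [-0.0048  0.0022  0.0003] rows 3.4133131232116494 0.04253475061709627
shift [ 0.0004 -0.0576  0.1431] turn [-0.0048  0.0022  0.0003] rows 3.6980216331237834 0.04253475061709627
```

View pics/s4c.png

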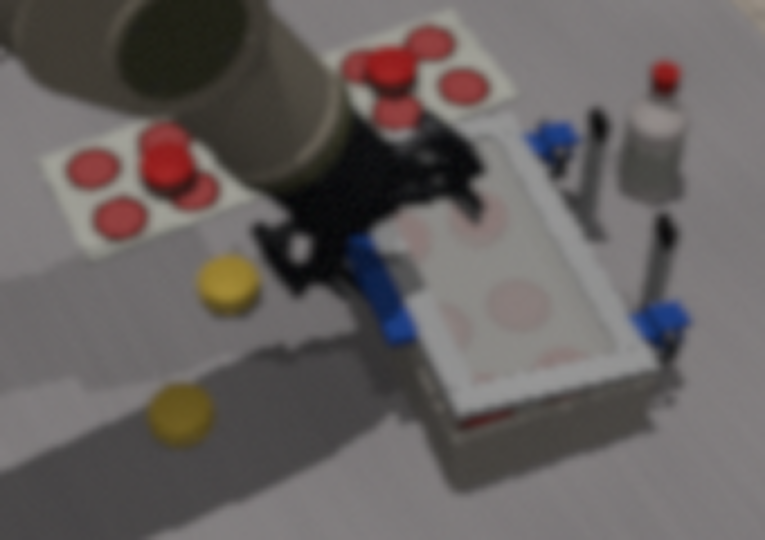

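Call:
send_rows --pt "100 0 -0.013 0.013 0 0 0" --pt "100 0 -0.025 0.028 0 0 0" --pt "100 0 -0.034 0.043 0 0 0" --pt "100 0 -0.042 0.059 0 0 0" --pt "100 0 -0.048 0.076 0 0 0" --pt "100 0 -0.054 0.094 0 0 0" --pt "100 0 -0.054 0.094 0 0 0"

```text
clock: 3.85
position: [0.6089, -0.1775, 0.1857]
ee_rot: [0.331, -0.382, 0.653, -0.564]
ft_force: [-1.4, 0.0, 0.5]
grip_width: 1.003
```

```bash
python3 - <<'E'
from h import *
st()
c=snap('side','s5'); crop(c,200,370,160,300,4.5,'s5c')
for al,b in ((.8,.025),(1.0,.028),(1.07,.029)):  go(tcp_lift(al,b,.5),tool(YAW,.5))
E
```

```text
3.85 q [ 1.323  0.222 -1.171  1.927  0.294  0.628 -0.126] p [ 0.6089 -0.1775  0.1857] 
y [ 0.484 -0.072 -0.872] z [ 0.863 -0.127  0.489] F [-1.4  0.   0.5] w 1.003
shift [ 0.0008  0.0005 -0.0027] turn [-0.0086  0.0031 -0.0011] rows 0.06875373330341421 0.07355936282860857
shift [ 0.0009 -0.0035  0.0338] turn [-0.0086  0.0031 -0.0011] rows 0.814194277523926 0.07355936282860857
shift [ 0.001  -0.0032  0.0467] turn [-0.0086  0.0031 -0.0011] rows 1.1240137512686148 0.07355936282860857
```

View pics/s5c.png

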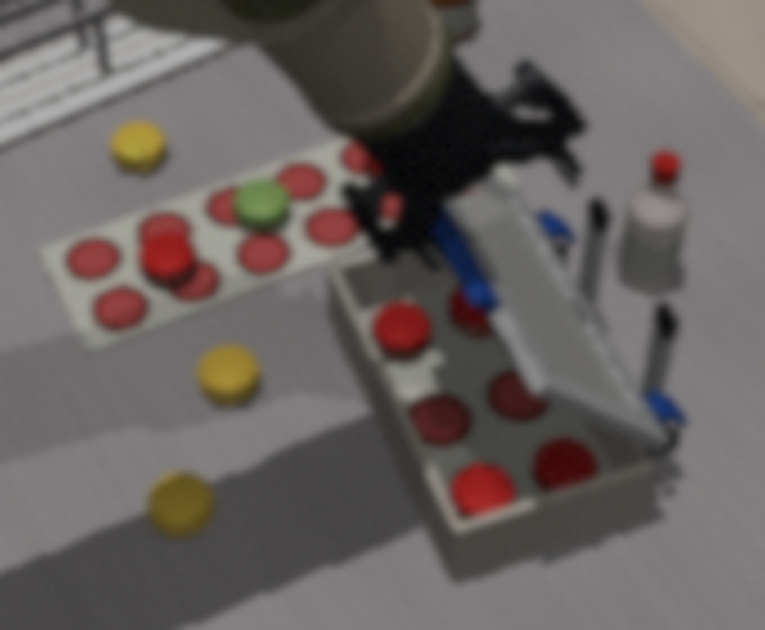

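Call:
send_rows --pt "100 0.001 -0.002 0.016 -0.009 0.003 0" --pt "100 0.001 -0.003 0.032 -0.009 0.003 0" --pt "100 0.001 -0.004 0.047 -0.009 0.003 0" --pt "90 0.001 -0.006 0.046 -0.009 0.003 0" --pt "80 0.001 -0.008 0.042 -0.009 0.003 0" --pt "70 0.001 -0.01 0.038 -0.009 0.003 0" --pt "60 0.001 -0.012 0.034 -0.009 0.003 0" --pt "50 0.001 -0.014 0.03 -0.009 0.003 0" --pt "40 0.001 -0.016 0.026 -0.009 0.003 0" --pt "40 0.001 -0.016 0.024 -0.009 0.003 0"

```text
clock: 4.73
position: [0.6188, -0.1799, 0.2076]
ee_rot: [0.334, -0.388, 0.651, -0.561]
ft_force: [-0.8, 0.5, -0.8]
grip_width: 0.397
```

```bash
python3 - <<'E'
from h import *
st()
c=snap('side','s6'); crop(c,200,370,140,280,4.5,'s6c')
c=snap('top','t6'); crop(c,260,400,140,260,5,'t6c')
def lidpt(x,n,al): 
    t=np.array([.09,.065])+x*np.array([-np.cos(al),np.sin(al)])+n*np.array([np.sin(al),np.cos(al)]); return bw([t[0],0,t[1]])
go(lidpt(.160,0,1.07),tool(YAW,.5))
E
```

```text
4.73 q [ 1.307  0.231 -1.169  1.866  0.293  0.698 -0.127] p [ 0.6188 -0.1799  0.2076] 
y [ 0.472 -0.071 -0.879] z [ 0.869 -0.131  0.477] F [-0.8  0.5 -0.8] w 0.397
shift [-0.0004 -0.0043 -0.0129] turn [ 0.0026 -0.0004 -0.0004] rows 0.32712496837635363 0.02127987252033246
```

View pics/s6c.png

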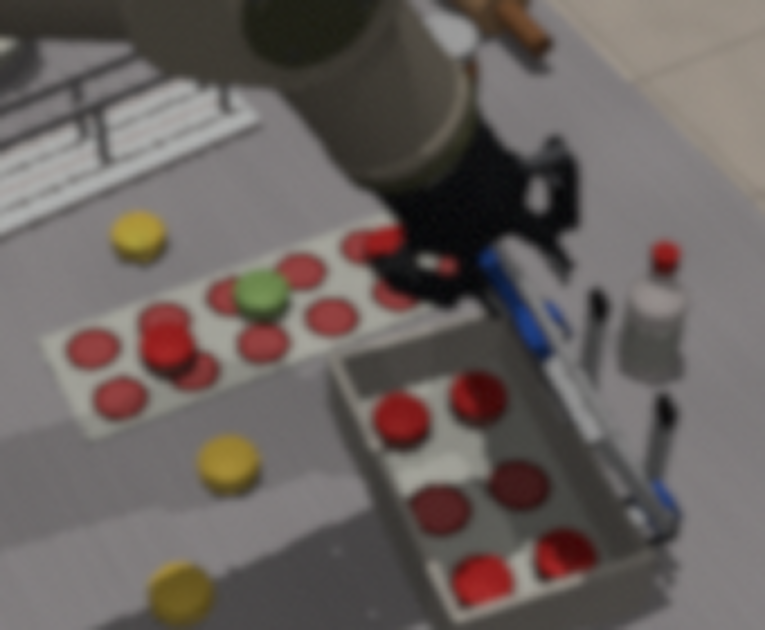

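View pics/t6c.png

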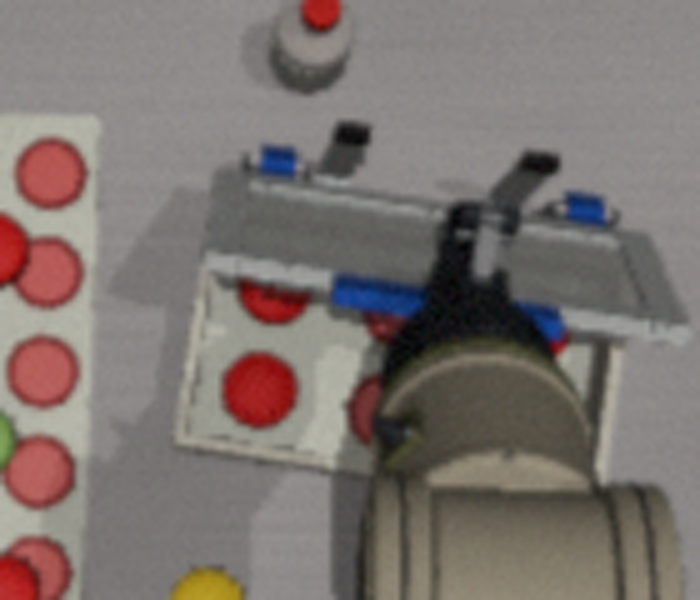

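Call:
send_rows --pt "30 0 -0.002 -0.004 0 0 0" --pt "22 0 -0.004 -0.009 0 0 0" --pt "14 0 -0.004 -0.013 0 0 0" --pt "5 0 -0.004 -0.013 0 0 0" --pt "5 0 -0.004 -0.013 0 0 0" --pt "5 0 -0.004 -0.013 0 0 0" --pt "5 0 -0.004 -0.013 0 0 0" --squeeze 40

```text
clock: 5.42
position: [0.6062, -0.1775, 0.205]
ee_rot: [0.333, -0.388, 0.651, -0.561]
ft_force: [-6.6, 1.7, 4.0]
grip_width: 0.115
```

```bash
python3 - <<'E'
from h import *
st()
c=snap('side','s7'); crop(c,200,370,140,280,4.5,'s7c')
def lidpt(x,n,al): 
    t=np.array([.09,.065])+x*np.array([-np.cos(al),np.sin(al)])+n*np.array([np.sin(al),np.cos(al)]); return bw([t[0],0,t[1]])
for a in (1.07,1.2,1.3,1.4,1.5,1.57,1.65,1.7,1.75): print(a);go(lidpt(.160,0,a),tool(YAW,np.pi/2-a))
E
```

```text
5.42 q [ 1.359  0.197 -1.201  1.898  0.243  0.683 -0.088] p [ 0.6062 -0.1775  0.205 ] 
y [ 0.471 -0.07  -0.879] z [ 0.869 -0.131  0.476] F [-6.6  1.7  4. ] w 0.115
1.07
shift [ 0.0001 -0.0004  0.0001] turn [ 0.0042 -0.0004 -0.0012] rows 0.009166092808371221 0.035193451923403646
1.2
shift [0.0001 0.0009 0.0208] turn [-0.1258 -0.0003 -0.0012] rows 0.49984540310405695 1.0065145285867623
1.3
shift [0.0001 0.0037 0.0366] turn [-2.258e-01 -2.000e-04 -1.200e-03] rows 0.8814695213662073 1.8067139931903755
1.4
shift [0.0001 0.0081 0.052 ] turn [-3.258e-01 -2.000e-04 -1.200e-03] rows 1.2609116567267042 2.606926270145444
1.5
shift [0.0001 0.0139 0.0668] turn [-4.258e-01 -1.000e-04 -1.200e-03] rows 1.637208651644436 3.407142331885938
1.57
shift [0.0001 0.0189 0.0769] turn [-4.958e-01 -1.000e-04 -1.200e-03] rows 1.8982390758171321 3.9672946005647924
1.65
shift [0.0001 0.0254 0.0879] turn [-0.5758 -0.     -0.0012] rows 2.193695015901105 4.607469206917484
1.7
shift [0.0001 0.03   0.0945] turn [-0.6258  0.     -0.0012] rows 2.376603004707658 5.007578551453201
1.75
shift [1.000e-04 3.480e-02 1.008e-01] turn [-6.758e-01  1.000e-04 -1.200e-03] rows 2.5580259154533436 5.407688017613506
```

View pics/s7c.png

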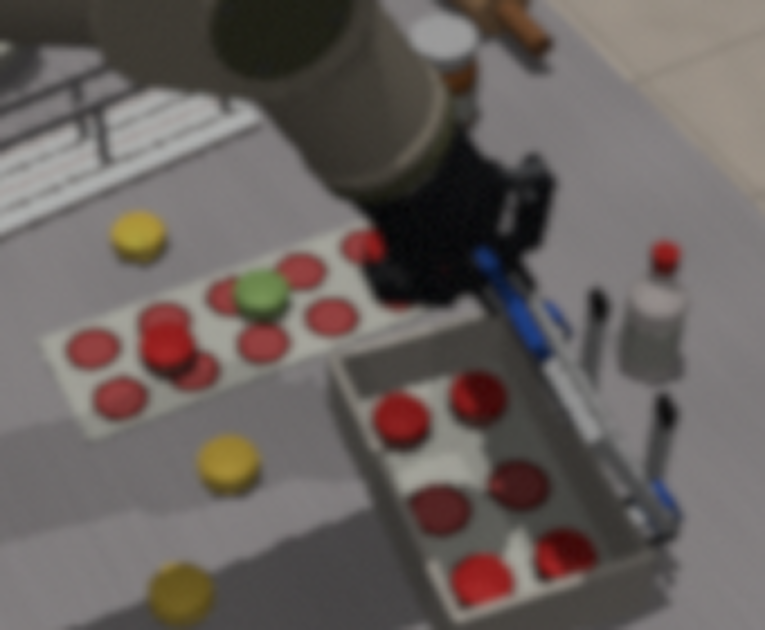

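Call:
send_rows --pt "5 0 0.0005 0.012 -0.075 0 0" --pt "5 0 0.001 0.0215 -0.13 0 0" --pt "5 0 0.0037 0.0366 -0.226 0 0" --pt "5 0 0.0081 0.052 -0.326 0 0" --pt "5 0 0.0139 0.0668 -0.426 0 0" --pt "5 0 0.0189 0.077 -0.496 0 0" --pt "5 0 0.0189 0.077 -0.496 0 0"

```text
clock: 6.05
position: [0.6857, -0.1892, 0.224]
ee_rot: [-0.461, 0.537, -0.535, 0.462]
ft_force: [-0.3, -2.9, 2.5]
grip_width: 0.111
```

```bash
python3 - <<'E'
from h import *
st()
c=snap('side','s8'); crop(c,220,390,140,280,4.5,'s8c')
def lidpt(x,n,al): 
    t=np.array([.09,.065])+x*np.array([-np.cos(al),np.sin(al)])+n*np.array([np.sin(al),np.cos(al)]); return bw([t[0],0,t[1]])
for a in (1.57,1.65,1.7,1.75): print(a);go(lidpt(.160,0,a),tool(YAW,np.pi/2-a))
E
```

```text
6.05 q [ 0.743  0.697 -0.929  1.161  0.537  1.525 -0.232] p [ 0.6857 -0.1892  0.224 ] 
y [-0.001  0.004 -1.   ] z [ 0.989 -0.148 -0.002] F [-0.3 -2.9  2.5] w 0.111
1.57
shift [ 0.0006 -0.0009 -0.0029] turn [-0.      0.0006 -0.0035] rows 0.07317242041983843 0.02848879837129335
1.65
shift [ 0.0006 -0.0004  0.0099] turn [-0.08    0.0007 -0.0035] rows 0.238852137136169 0.6408372020797094
1.7
shift [0.0007 0.0005 0.0179] turn [-0.13    0.0008 -0.0035] rows 0.4294003657960806 1.0407036337793039
1.75
shift [0.0007 0.0017 0.0258] turn [-0.18    0.0009 -0.0034] rows 0.6200528355850219 1.4407053064694877
```

View pics/s8c.png

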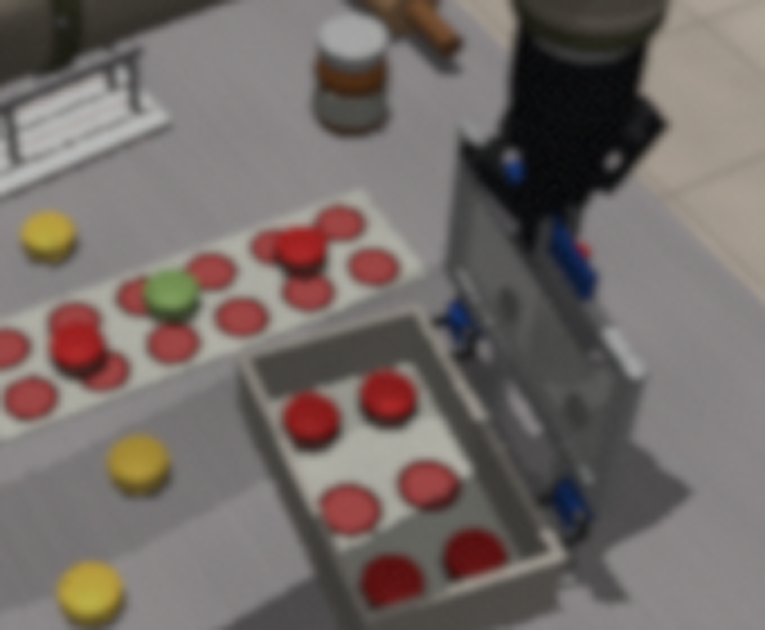

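Call:
send_rows --pt "5 0 -0.0009 0.0015 -0.03 0 0" --pt "5 0 -0.0008 0.006 -0.055 0 0" --pt "5 0 -0.0004 0.01 -0.08 0 0" --pt "5 0 -0.0004 0.01 -0.08 0 0"

```text
clock: 6.43
position: [0.6926, -0.1905, 0.2243]
ee_rot: [-0.479, 0.557, -0.513, 0.443]
ft_force: [-0.7, 0.3, -4.6]
grip_width: 0.107
```

Call:
send_rows --pt "5 0 0.0001 0.003 -0.02 0 0" --pt "5 0 0.0002 0.003 -0.02 0 0"

```text
clock: 6.6
position: [0.6953, -0.191, 0.2245]
ee_rot: [-0.483, 0.562, -0.508, 0.439]
ft_force: [0.5, 0.3, -3.6]
grip_width: 0.106
```

Call:
send_rows --pt "5 0 0.0001 0.003 -0.02 0 0" --pt "5 0 0.0002 0.003 -0.02 0 0"

```text
clock: 6.77
position: [0.6982, -0.1915, 0.2243]
ee_rot: [-0.488, 0.567, -0.503, 0.434]
ft_force: [0.2, -0.2, -3.6]
grip_width: 0.109
```

```bash
python3 - <<'E'
from h import *
st()
c=snap('side','s9'); crop(c,220,390,140,280,4.5,'s9c')
c=snap('top','t9'); crop(c,260,400,120,240,5,'t9c')
E
```

```text
6.77 q [ 0.63   0.802 -0.881  0.97   0.562  1.702 -0.21 ] p [ 0.6982 -0.1915  0.2243] 
y [-0.117  0.019 -0.993] z [ 0.982 -0.147 -0.118] F [ 0.2 -0.2 -3.6] w 0.109
```

View pics/s9c.png

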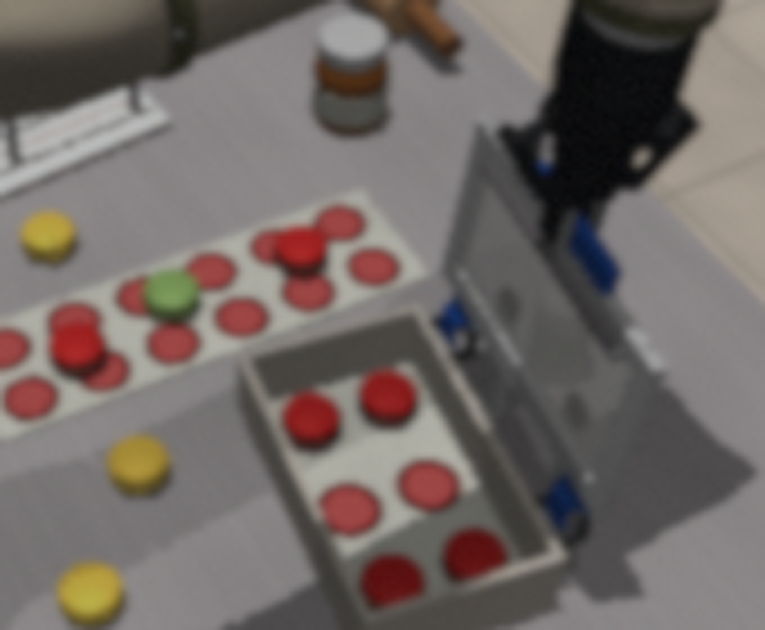

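View pics/t9c.png

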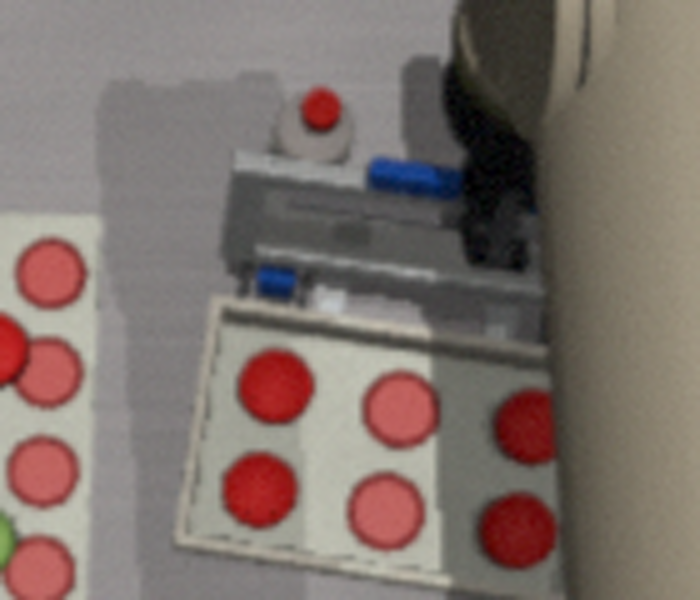

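Call:
send_rows --pt "5 0 0.0002 0.003 -0.02 0 0" --pt "5 0 0.0002 0.003 -0.02 0 0"

```text
clock: 7.03
position: [0.701, -0.192, 0.2242]
ee_rot: [-0.492, 0.572, -0.497, 0.429]
ft_force: [-1.8, -0.9, -3.1]
grip_width: 0.111
```

Call:
send_rows --pt "5 0 0.0003 0.003 -0.02 0 0" --pt "5 0 0.0003 0.003 -0.02 0 0"

```text
clock: 7.2
position: [0.7038, -0.1923, 0.2236]
ee_rot: [-0.496, 0.577, -0.491, 0.424]
ft_force: [-4.8, -0.6, -0.1]
grip_width: 0.108
```

Call:
send_rows --pt "20 0 0 0 0 0 0" --pt "30 0 0 0 0 0 0" --pt "30 0 0 0 0 0 0" --pt "30 0 0 0 0 0 0" --pt "30 0 0 0 0 0 0" --pt "30 0 0 0 0 0 0"

```text
clock: 7.7
position: [0.7041, -0.1923, 0.2238]
ee_rot: [-0.496, 0.576, -0.492, 0.424]
ft_force: [0.3, 1.5, -0.8]
grip_width: 0.304
```

```bash
python3 - <<'E'
from h import *
st()
c=snap('side','s10'); crop(c,220,390,140,280,4.5,'s10c')
w=cloud(c)
b=[-.02,0]
# lid points in box frame
bx=np.array([np.cos(YAW),np.sin(YAW),0]); by=np.array([-np.sin(YAW),np.cos(YAW),0]); o=bw([0,0,0])
q=(w-o).reshape(-1,3); X=q@bx; Y=q@by; Z=q[:,2]
for z in np.arange(.09,.26,.02):
    m=(abs(Z-z)<.01)&(abs(Y)<.13)&(X>.06)&(X<.16)
    m2=m&(Y>.02)
    print(z.round(2),m.sum(),np.percentile(X[m],[5,25,50,75]).round(4) if m.sum()>5 else '')
E
```

```text
7.7 q [ 0.587  0.843 -0.863  0.892  0.572  1.765 -0.199] p [ 0.7041 -0.1923  0.2238] 
y [-0.155  0.024 -0.988] z [ 0.977 -0.146 -0.157] F [ 0.3  1.5 -0.8] w 0.304
0.09 160 [0.0813 0.0826 0.0836 0.0845]
0.11 322 [0.084  0.0857 0.0877 0.0896]
0.13 278 [0.0888 0.0909 0.0921 0.0932]
0.15 287 [0.0919 0.094  0.0954 0.0968]
0.17 297 [0.0952 0.0974 0.0986 0.0999]
0.19 260 [0.098  0.1001 0.1015 0.1025]
0.21 278 [0.0942 0.0967 0.1009 0.1031]
0.23 284 [0.0958 0.1042 0.1056 0.1086]
0.25 178 [0.0877 0.1053 0.1104 0.1257]
```

View pics/s10c.png

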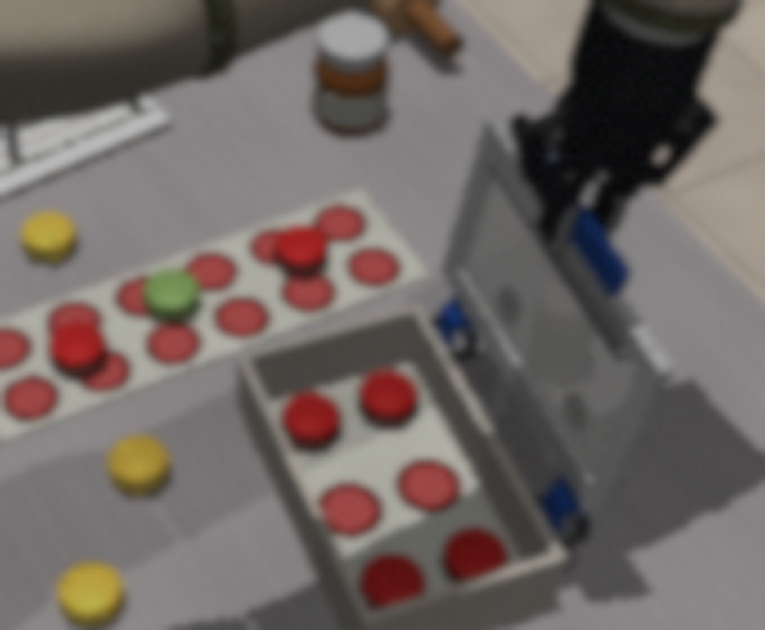

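```bash
python3 - <<'E'
from h import *
c=load('s10'); w=cloud(c); px=c['pixels'].astype(int); r,g,b=px[...,0],px[...,1],px[...,2]
bx=np.array([np.cos(YAW),np.sin(YAW),0]); by=np.array([-np.sin(YAW),np.cos(YAW),0]); o=bw([0,0,0])
q=(w-o); X=q@bx; Y=q@by; Z=q[...,2]
bl=(b>r+40)&(b>g+30)
m=bl&(Z>.2)&(Z<.27)&(abs(Y)<.1); print('lip Y',np.percentile(Y[m],[0,1,5,50,95,99,100]).round(4),m.sum(),np.percentile(Z[m],[2,98]).round(4),np.percentile(X[m],[2,50,98]).round(4))
for s in (-1,1):
    m=bl&(Z>.05)&(Z<.1)&(abs(Y-s*.085)<.03); print(s,np.percentile(Y[m],[2,50,98]).round(4),np.percentile(X[m],[2,50,98]).round(4),np.percentile(Z[m],[2,50,98]).round(4),m.sum())
print((get_obs()['position']-o)@by)
# plate lateral edges, frame
for z in (.12,.16,.2):
    m=(abs(Z-z)<.008)&(X>.06)&(X<.13)&(abs(Y)<.14); print(z,np.percentile(Y[m],[1,99]).round(4))
# box rim
m=(abs(Z-.06)<.006)&(abs(X)<.09)&(abs(Y)<.14)
print('rim X',np.percentile(X[m],[1,99]),'Y',np.percentile(Y[m],[1,99]))
E
```

```text
lip Y [-0.0549 -0.0548 -0.0535 -0.0301 -0.0075 -0.0023  0.0019] 65 [0.2382 0.2501] [0.106  0.1089 0.1166]
-1 [-0.0934 -0.0876 -0.0791] [0.0728 0.0772 0.082 ] [0.0702 0.0783 0.081 ] 22
1 [0.0752 0.0817 0.0898] [0.0731 0.0784 0.0831] [0.0683 0.078  0.0867] 22
-3.8954686766011e-05
0.12 [-0.118   0.1142]
0.16 [-0.1172  0.1138]
0.2 [-0.1186  0.1152]
rim X [-0.07277594  0.08624631] Y [-0.11777285  0.12063522]
```

Call:
send_rows --pt "25 0 0.0 0.002 -0.015 0 0" --pt "15 0 0 0.002 -0.015 0 0" --pt "5 0 0 0.002 -0.015 0 0" --pt "5 0 0 0.002 -0.015 0 0" --pt "5 0 0 0.002 -0.015 0 0" --pt "5 0 0 0.002 -0.015 0 0" --squeeze 60

```text
clock: 8.25
position: [0.7048, -0.1925, 0.2236]
ee_rot: [-0.5, 0.581, -0.486, 0.419]
ft_force: [-9.9, 1.1, 3.2]
grip_width: 0.106
```

```bash
python3 - <<'E'
from h import *
st()
def lidpt(x,n,al): 
    t=np.array([.09,.065])+x*np.array([-np.cos(al),np.sin(al)])+n*np.array([np.sin(al),np.cos(al)]); return bw([t[0],0,t[1]])
for a in (1.74,1.65,1.57,1.6): print(a,lidpt(.160,0,a));go(lidpt(.160,0,a),tool(YAW,np.pi/2-a))
E
```

```text
8.25 q [ 0.572  0.858 -0.856  0.864  0.575  1.791 -0.194] p [ 0.7048 -0.1925  0.2236] 
y [-0.173  0.027 -0.985] z [ 0.974 -0.146 -0.175] F [-9.9  1.1  3.2] w 0.106
1.74 [ 0.70864506 -0.19299976  0.22271507]
shift [-0.0001  0.0002  0.0039] turn [ 0.0066  0.0005 -0.0007] rows 0.09458799392104647 0.05363281676813344
1.65 [ 0.69451908 -0.19087927  0.2244984 ]
shift [-0.0001  0.0009 -0.0104] turn [ 0.0966  0.0005 -0.0007] rows 0.25122559580799747 0.773416176604954
1.57 [ 0.681874   -0.18898109  0.22499995]
shift [-0.0001  0.0027 -0.0231] turn [ 0.1766  0.0005 -0.0007] rows 0.5579249301804556 1.413578523519839
1.6 [ 0.68662016 -0.18969354  0.22493178]
shift [-0.0001  0.0019 -0.0184] turn [ 0.1466  0.0005 -0.0007] rows 0.44298423071842424 1.1735158610522982
```

```bash
python3 - <<'E'
from h import *
bx=np.array([np.cos(YAW),np.sin(YAW),0]); by=np.array([-np.sin(YAW),np.cos(YAW),0]); o=bw([0,0,0])
for t in ('t9','t6','s10','s9','s7'):
    c=load(t); w=cloud(c); q=w-o; X=q@bx; Y=q@by; Z=q[...,2]
    m=(abs(Z-.06)<.007)&(abs(X+.067)<.012)&(abs(Y)<.11)
    print(t,m.sum(),'frontwall X',np.percentile(X[m],[2,50,98]).round(4), 'fit',np.polyfit(Y[m],X[m],1).round(4) if m.sum()>5 else '')
    m=(abs(Z-.06)<.007)&(abs(X-.067)<.012)&(abs(Y)<.07)
    print(t,m.sum(),'rearwall X',np.percentile(X[m],[2,50,98]).round(4) if m.sum()>3 else '')
    for s in (1,-1):
        m=(abs(Z-.06)<.007)&(abs(X)<.05)&(abs(Y-s*.115)<.012)
        if m.sum()>3: print('  side',s,np.percentile(Y[m],[2,50,98]).round(4), np.polyfit(X[m],Y[m],1).round(4))
    px=c['pixels'].astype(int)
    # stains
    r,g,b=px[...,0],px[...,1],px[...,2]
    m=(r>150)&(r>g+50)&(g>60)&(abs(Z-.006)<.006)&(abs(X)<.065)&(abs(Y)<.04)
    n,l,s_,ce=cv2.connectedComponentsWithStats(m.astype(np.uint8))
    for i in range(1,n):
        if s_[i,4]>30: print('  stain',X[l==i].mean().round(4),Y[l==i].mean().round(4),s_[i,4])
E
```

```text
t9 178 frontwall X [-0.0691 -0.0659 -0.0627] fit [ 0.0069 -0.0659]
t9 136 rearwall X [0.0648 0.068  0.0753]
  side 1 [0.1125 0.1154 0.1183] [-0.0059  0.1153]
  stain 0.0307 -0.0006 117
  stain -0.0291 0.0002 122
t6 87 frontwall X [-0.0684 -0.0655 -0.0625] fit [ 0.0068 -0.066 ]
t6 0 rearwall X 
  side 1 [0.1125 0.1155 0.1183] [-0.0016  0.1154]
  side -1 [-0.1177 -0.1138 -0.1111] [-0.0088 -0.1142]
s10 156 frontwall X [-0.073  -0.07   -0.0656] fit [ 0.0052 -0.0696]
s10 111 rearwall X [0.0606 0.0645 0.073 ]
  side 1 [0.1106 0.1139 0.1217] [0.0077 0.1146]
  side -1 [-0.1184 -0.115  -0.1104] [ 0.0017 -0.1148]
  stain 0.0283 0.0009 41
  stain -0.0314 0.0009 47
s9 156 frontwall X [-0.0732 -0.07   -0.0657] fit [ 0.0059 -0.0697]
s9 113 rearwall X [0.0604 0.0643 0.0756]
  side 1 [0.1111 0.1146 0.1191] [0.004  0.1148]
  side -1 [-0.1186 -0.1152 -0.1097] [-0.0025 -0.1148]
  stain 0.028 0.0007 41
  stain -0.0312 0.0014 47
s7 156 frontwall X [-0.0727 -0.0699 -0.0655] fit [ 0.0068 -0.0696]
s7 57 rearwall X [0.061  0.064  0.0741]
  side 1 [0.1102 0.1142 0.1204] [-0.0003  0.1148]
  side -1 [-0.1183 -0.1153 -0.1092] [-0.0127 -0.1148]
```

Call:
send_rows --pt "5 0 0.0002 -0.003 0.04 0 0" --pt "5 0 0.001 -0.01 0.09 0 0" --pt "5 0 0.002 -0.017 0.135 0 0" --pt "5 0 0.0027 -0.023 0.177 0 0" --pt "5 0 0.0027 -0.023 0.177 0 0" --pt "5 0 0.0027 -0.023 0.177 0 0"

```text
clock: 8.75
position: [0.6824, -0.1896, 0.225]
ee_rot: [0.461, -0.535, 0.537, -0.462]
ft_force: [-1.4, -0.7, 1.9]
grip_width: 0.103
```

```bash
python3 - <<'E'
from h import *
st()
c=snap('side','s11'); crop(c,220,390,140,280,4.5,'s11c')
bx=np.array([np.cos(YAW),np.sin(YAW),0]); by=np.array([-np.sin(YAW),np.cos(YAW),0]); o=bw([0,0,0])
w=cloud(c); q=w-o; X=q@bx; Y=q@by; Z=q[...,2]
for z in np.arange(.09,.22,.02):
    m=(abs(Z-z)<.01)&(abs(Y)<.12)&(X>.06)&(X<.16); print(z.round(2),np.percentile(X[m],[25,50,75]).round(4),np.polyfit(Y[m],X[m],1).round(4))
print((get_obs()['position']-o)@bx,(get_obs()['position']-o)@by)
E
```

```text
8.75 q [ 0.753  0.686 -0.933  1.177  0.536  1.516 -0.233] p [ 0.6824 -0.1896  0.225 ] 
y [ 0.003 -0.    -1.   ] z [ 0.989 -0.148  0.003] F [-1.4 -0.7  1.9] w 0.103
0.09 [0.083  0.0836 0.0843] [-0.0053  0.0836]
0.11 [0.0836 0.0853 0.0865] [-0.0025  0.0851]
0.13 [0.0853 0.0861 0.0868] [-0.0016  0.0859]
0.15 [0.0853 0.0861 0.0869] [-0.0027  0.086 ]
0.17 [0.0854 0.0862 0.0869] [-0.0014  0.0861]
0.19 [0.0848 0.0861 0.0869] [-0.004   0.0859]
0.21 [0.0767 0.0804 0.0832] [-0.033   0.0791]
0.09101054357641933 -0.000536466336999506
```

View pics/s11c.png

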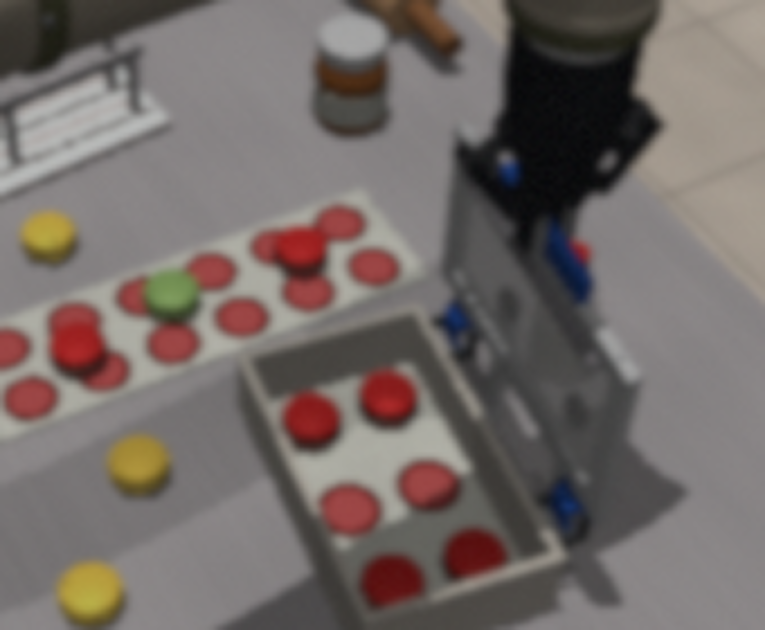

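Call:
send_rows --pt "5 0 0 -0.0015 0 0.006 0" --pt "5 0 0 -0.003 0 0.006 0" --pt "5 0 0 -0.003 0 0.006 0"

```text
clock: 9.05
position: [0.681, -0.1891, 0.225]
ee_rot: [0.458, -0.536, 0.538, -0.461]
ft_force: [0.8, -2.0, 5.5]
grip_width: 0.103
```

```bash
python3 - <<'E'
from h import *
o=st(); print(o['torque'].round(2))
E
```

```text
9.05 q [ 0.757  0.682 -0.934  1.184  0.532  1.511 -0.24 ] p [ 0.681  -0.1891  0.225 ] 
y [ 0.005  0.    -1.   ] z [ 0.988 -0.154  0.005] F [ 0.8 -2.   5.5] w 0.103
[-0.6  -0.25  0.14]
```

Call:
send_rows --pt "5 0 -0.003 0 0 0 0" --pt "5 0 -0.006 0 0 0 0" --pt "5 0 -0.009 0 0 0 0"

```text
clock: 9.3
position: [0.6799, -0.1882, 0.2328]
ee_rot: [0.459, -0.537, 0.537, -0.461]
ft_force: [0.1, -0.6, -3.3]
grip_width: 0.103
```

Call:
send_rows --pt "5 0 -0.003 0 0 0 0" --pt "5 0 -0.006 0 0 0 0" --pt "5 0 -0.009 0 0 0 0"

```text
clock: 9.55
position: [0.6801, -0.1886, 0.2427]
ee_rot: [0.459, -0.536, 0.538, -0.461]
ft_force: [-0.0, -0.8, -3.0]
grip_width: 0.104
```

```bash
python3 - <<'E'
from h import *
o=st(); print(o['torque'].round(2))
c=snap('side','s12'); crop(c,220,390,140,280,4.5,'s12c')
E
```

```text
9.55 q [ 0.752  0.673 -0.938  1.158  0.526  1.544 -0.233] p [ 0.6801 -0.1886  0.2427] 
y [ 0.004  0.001 -1.   ] z [ 0.988 -0.154  0.003] F [-0.  -0.8 -3. ] w 0.104
[-0.05  0.   -0.02]
```

View pics/s12c.png

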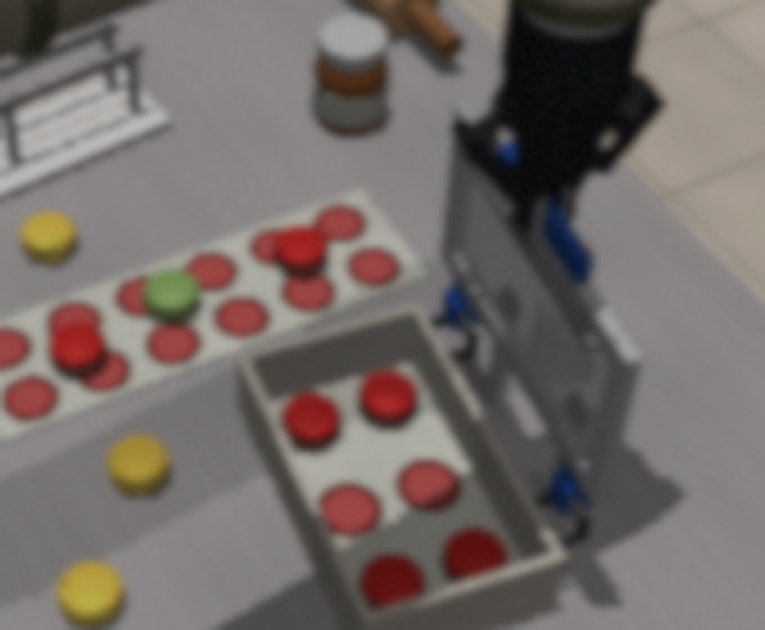

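Call:
send_rows --pt "5 0 -0.007 0 0 0 0" --pt "5 0 -0.015 0 0 0 0" --pt "5 0 -0.025 0 0 0 0" --pt "5 0 -0.038 0 0 0 0" --pt "5 0 -0.052 0 0 0 0" --pt "5 0 -0.06 0 0 0 0" --pt "5 0 -0.06 0 0 0 0"

```text
clock: 10.18
position: [0.6806, -0.1885, 0.3057]
ee_rot: [0.458, -0.535, 0.539, -0.462]
ft_force: [0.7, 0.3, -4.1]
grip_width: 0.102
```

```bash
python3 - <<'E'
from h import *
o=st()
c=snap('side','s13'); crop(c,220,390,120,260,4.5,'s13c')
RY=.0786
print('A');go([.55,.05,.30],tool(RY+np.pi/2)); go([.504,.281,.30],tool(RY+np.pi/2)); go([.504,.281,.30],tool(RY-np.pi/2))
px=c['pixels'].astype(int); r,g,b=px[...,0],px[...,1],px[...,2]; w=cloud(c); Z=w[...,2]
bx=np.array([np.cos(YAW),np.sin(YAW),0]); by=np.array([-np.sin(YAW),np.cos(YAW),0]); oo=bw([0,0,0])
q=w-oo; X=q@bx; Y=q@by; bl=(b>r+40)&(b>g+30)
for s in (-1,1):
    m=bl&(Z>.1)&(Z<.2)&(abs(Y-s*.085)<.03); print(s,np.percentile(Y[m],[2,50,98]).round(4),np.percentile(X[m],[2,50,98]).round(4),np.percentile(Z[m],[2,50,98]).round(4),m.sum())
m=bl&(Z>.27)&(Z<.36)&(abs(Y)<.1); print('lip',np.percentile(Y[m],[1,99]),np.percentile(Z[m],[2,98]))
E
```

```text
10.18 q [ 0.724  0.649 -0.945  1.048  0.514  1.655 -0.212] p [ 0.6806 -0.1885  0.3057] 
y [ 0.008  0.    -1.   ] z [ 0.988 -0.154  0.008] F [ 0.7  0.3 -4.1] w 0.102
A
shift [-0.2156  0.0033 -0.1655] turn [-0.0053 -1.8038  0.0044] rows 6.519590694083486 14.434866157070513
shift [-0.4368  0.0031 -0.2465] turn [-0.0053 -1.8038  0.0044] rows 12.028378002086379 14.434866157070513
shift [-0.4368  0.0031 -0.2465] turn [-0.0041  1.3377 -0.005 ] rows 12.028378002086379 10.704947750794046
-1 [-0.0952 -0.0895 -0.0796] [0.0743 0.08   0.0846] [0.1541 0.1572 0.1633] 22
1 [0.0765 0.0822 0.0941] [0.0773 0.081  0.0855] [0.1536 0.1579 0.165 ] 16
lip [-0.05544076  0.04972018] [0.32446008 0.33255951]
```

View pics/s13c.png

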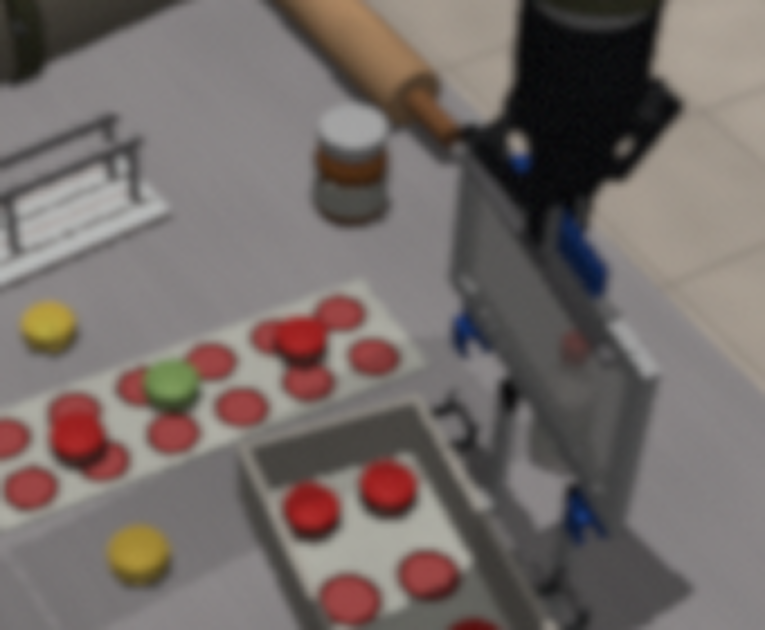

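```bash
python3 - <<'E'
from ik import *
from h import *
q=get_obs()['joint_pos']; p0=get_obs()['position']; 
for k in range(1,11):
    s=k/10; p=p0+(np.array([.504,.281,.31])-p0)*s
    q,a,e=ik(p,tool(-.155+1.804*s),q); print(q.round(2),round(a,4),round(e,3))
E
```

```text
[ 0.74  0.6  -1.01  1.18  0.5   1.61 -0.12] 0.0 0.0
[ 0.76  0.56 -1.07  1.26  0.49  1.59 -0.02] 0.0 0.0
[ 0.76  0.53 -1.14  1.32  0.48  1.58  0.08] 0.0 0.0
[ 0.76  0.51 -1.21  1.38  0.47  1.57  0.18] 0.0 0.0
[ 0.74  0.49 -1.27  1.42  0.47  1.56  0.27] 0.0 0.0
[ 0.71  0.49 -1.32  1.45  0.47  1.56  0.35] 0.0 0.0
[ 0.66  0.5  -1.37  1.47  0.48  1.57  0.43] 0.0 0.0
[ 0.59  0.51 -1.41  1.48  0.5   1.57  0.51] 0.0 0.0
[ 0.51  0.53 -1.43  1.47  0.53  1.59  0.58] 0.0 0.0
[ 0.41  0.56 -1.45  1.46  0.55  1.6   0.66] 0.0 0.0
```

Call:
send_rows --pt "5 -0.006 -0.002 -0.003 0 -0.02 0" --pt "5 -0.018 -0.004 -0.01 0 -0.07 0" --pt "5 -0.04 -0.006 -0.023 0 -0.16 0" --pt "5 -0.065 -0.008 -0.037 0 -0.27 0" --pt "5 -0.09 -0.008 -0.051 0 -0.37 0" --pt "5 -0.115 -0.008 -0.065 0 -0.475 0" --pt "5 -0.14 -0.008 -0.079 0 -0.58 0" --pt "5 -0.165 -0.008 -0.093 0 -0.68 0" --pt "5 -0.19 -0.008 -0.107 0 -0.785 0" --pt "5 -0.21 -0.008 -0.12 0 -0.87 0"

```text
clock: 11.07
position: [0.5921, 0.0397, 0.3098]
ee_rot: [-0.644, 0.29, -0.291, 0.645]
ft_force: [1.1, 0.3, -3.3]
grip_width: 0.102
```

```bash
python3 - <<'E'
from h import *
o=st(); go([.504,.281,.31],tool(.0786+np.pi/2))
E
```

```text
11.07 q [ 0.733  0.487 -1.237  1.379  0.459  1.586  0.269] p [0.5921 0.0397 0.3098] 
y [ 0.003  0.    -1.   ] z [0.749 0.662 0.002] F [ 1.1  0.3 -3.3] w 0.102
shift [-0.2391 -0.0004  0.0938] turn [-0.0014 -0.9255  0.0027] rows 6.158971391647136 7.406118270147166
```

Call:
send_rows --pt "5 -0.024 0 0.009 0 -0.1 0" --pt "5 -0.05 0 0.02 0 -0.2 0" --pt "5 -0.078 0 0.031 0 -0.31 0" --pt "5 -0.107 0 0.042 0 -0.42 0" --pt "5 -0.136 0 0.053 0 -0.53 0" --pt "5 -0.165 0 0.065 0 -0.64 0" --pt "5 -0.192 0 0.076 0 -0.75 0" --pt "5 -0.216 0 0.085 0 -0.84 0" --pt "5 -0.232 0 0.091 0 -0.9 0" --pt "5 -0.239 0 0.094 0 -0.925 0"

```text
clock: 11.9
position: [0.5053, 0.2821, 0.3098]
ee_rot: [-0.706, -0.029, 0.027, 0.707]
ft_force: [-1.0, 0.1, -3.4]
grip_width: 0.105
```

Call:
send_rows --pt "5 0 0 0 0 0 0" --pt "5 0 0 0 0 0 0"

```text
clock: 12.07
position: [0.508, 0.2785, 0.3098]
ee_rot: [0.707, 0.025, -0.023, -0.707]
ft_force: [0.1, -1.0, -3.4]
grip_width: 0.105
```

```bash
python3 - <<'E'
from h import *
o=st(); go([.501,.2807,.31],tool(.0786+np.pi/2))
c=snap('side','s14'); crop(c,150,330,60,200,4.4,'s14c')
c=snap('top','t14'); crop(c,140,280,160,300,5,'t14c')
E
```

```text
12.07 q [ 0.39   0.539 -1.394  1.415  0.534  1.613  0.69 ] p [0.508  0.2785 0.3098] 
y [ 0.004 -0.    -1.   ] z [-0.068  0.998 -0.   ] F [ 0.1 -1.  -3.4] w 0.105
shift [-0.0069 -0.0002  0.0026] turn [ 0.0005 -0.0106  0.0036] rows 0.1762302006727758 0.0896495932550916
```

View pics/s14c.png

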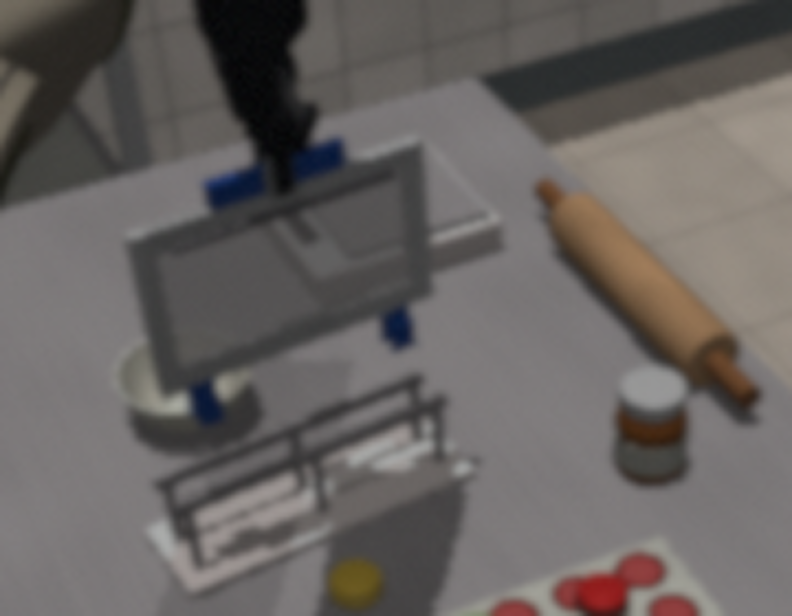

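View pics/t14c.png

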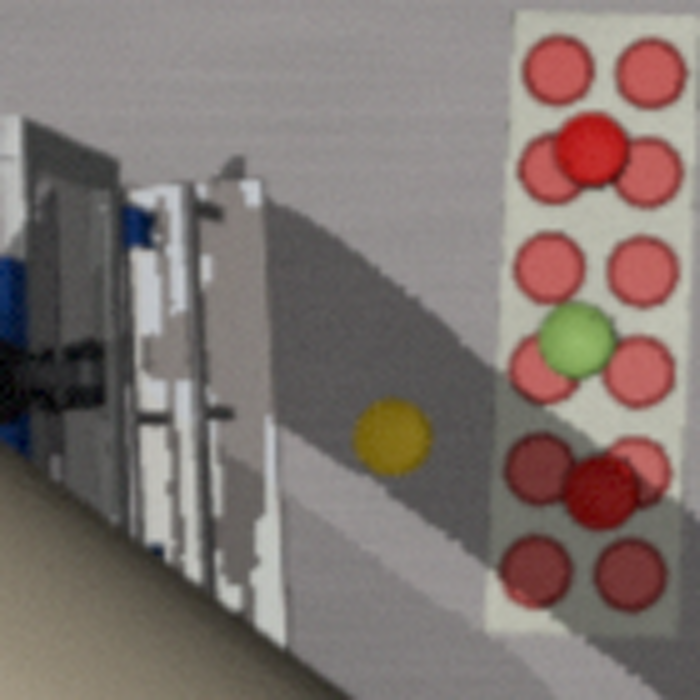

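```bash
cat > rk.py <<'E'
from h import *
RY=.0786; RC=np.array([.504,.2808,0])
rx=np.array([np.cos(RY),np.sin(RY),0]); ry=np.array([-np.sin(RY),np.cos(RY),0])
def rk(c):
    w=cloud(c); q=w-RC; return q@rx,q@ry,q[...,2],c['pixels'].astype(int)
def lid(c,zk,zl):
    X,Y,Z,px=rk(c); r,g,b=px[...,0],px[...,1],px[...,2]; bl=(b>r+40)&(b>g+25)
    for s in (-1,1):
        m=bl&(abs(Z-zk)<.03)&(abs(X-s*.085)<.03)&(abs(Y)<.05)
        if m.sum()>3: print('kn',s,'X',np.percentile(X[m],[3,50,97]).round(4),'Y',np.percentile(Y[m],[3,50,97]).round(4),'Z',np.percentile(Z[m],[3,50,97]).round(4),m.sum())
    m=bl&(abs(Z-zl)<.025)&(abs(X)<.08)&(abs(Y)<.05)
    if m.sum()>3: print('lip X',np.percentile(X[m],[1,50,99]).round(4),'Y',np.percentile(Y[m],[3,50,97]).round(4),'Z',np.percentile(Z[m],[3,97]).round(4))
    for dz in (.06,.09,.12,.15):
        m=(abs(Z-(zk-.01+dz))<.01)&(abs(X)<.13)&(abs(Y)<.05)
        if m.sum()>10: print('plate dz',dz,'X',np.percentile(X[m],[1,99]).round(4),'Y',np.percentile(Y[m],[25,50,75]).round(4),'slope',np.polyfit(X[m],Y[m],1).round(4))
def rails(c):
    X,Y,Z,px=rk(c)
    m=(Z>.07)&(Z<.09)&(abs(X)<.14)&(abs(Y)<.04)
    for s in (-1,1):
        k=m&(Y*s>0); print('rail',s,np.percentile(Y[k],[5,50,95]).round(4),np.polyfit(X[k],Y[k],1).round(4),'X',np.percentile(X[k],[0.5,99.5]).round(4),'Z',np.median(Z[k]).round(4))
    k=(abs(Z-.01)<.004)&(abs(X)<.16)&(abs(Y)<.06); print('base X',np.percentile(X[k],[.5,99.5]).round(4),'Y',np.percentile(Y[k],[.5,99.5]).round(4))
E
python3 - <<'E'
from rk import *
print('top0');rails(load('top0')); print('s5');rails(load('side0'));print('s14');rails(load('s14')); lid(load('s14'),.15,.325)
print('tcp',(get_obs()['position']-RC)@rx,(get_obs()['position']-RC)@ry)
E
```

```text
top0
rail -1 [-0.0216 -0.0193 -0.0156] [-0.0002 -0.0191] X [-0.1237  0.1215] Z 0.079
rail 1 [0.0162 0.0182 0.0223] [-0.0003  0.0188] X [-0.1234  0.1212] Z 0.0793
base X [-0.1349  0.133 ] Y [-0.0445  0.0453]
s5
rail -1 [-0.0225 -0.0185 -0.0144] [ 0.0039 -0.0184] X [-0.1282  0.1179] Z 0.077
rail 1 [0.0157 0.0195 0.0241] [-0.0011  0.0196] X [-0.1266  0.1172] Z 0.0765
base X [-0.1392  0.1273] Y [-0.046   0.0434]
s14
rail -1 [-0.0223 -0.0186 -0.0133] [-0.001  -0.0184] X [-0.1288  0.1167] Z 0.0767
rail 1 [0.0156 0.0192 0.0241] [0.0095 0.0195] X [-0.1275  0.1204] Z 0.0773
base X [-0.1389  0.1284] Y [-0.0451  0.0433]
kn -1 X [-0.0861 -0.084  -0.0801] Y [-0.0134 -0.0099 -0.0042] Z [0.1489 0.1561 0.1642] 12
kn 1 X [0.0802 0.0862 0.0913] Y [-0.0136 -0.0099 -0.0052] Z [0.1497 0.1606 0.164 ] 14
lip X [-0.0486 -0.0198  0.0501] Y [-0.0103 -0.0057 -0.0013] Z [0.3212 0.3353]
plate dz 0.06 X [-0.1147  0.1179] Y [-0.0053 -0.0033 -0.0015] slope [-0.0145 -0.0035]
plate dz 0.09 X [-0.1147  0.1173] Y [-0.0044 -0.0029 -0.0014] slope [-0.0115 -0.003 ]
plate dz 0.12 X [-0.1149  0.1183] Y [-0.0051 -0.003  -0.0014] slope [-0.0107 -0.0033]
plate dz 0.15 X [-0.1154  0.1169] Y [-0.0082 -0.005  -0.0024] slope [-0.0132 -0.0058]
tcp 0.004454812804188175 -0.0035776023599266545
```

```bash
python3 - <<'E'
from rk import *
c=snap('top','t15'); lid(c,.15,.325); rails(c); lid(snap('side','s15'),.15,.325); o=st()
print('tcp',(o['position']-RC)@rx,(o['position']-RC)@ry)
go(RC+rx*-.002+[0,0,.31],tool(.0786+np.pi/2))
E
```

```text
kn 1 X [0.0831 0.0905 0.0982] Y [-0.0157 -0.0137 -0.0091] Z [0.1487 0.1618 0.1659] 29
lip X [-0.0181  0.0392  0.0577] Y [-0.0095 -0.0074 -0.0008] Z [0.3215 0.3375]
plate dz 0.06 X [-0.0536  0.1214] Y [-0.0079 -0.0066 -0.0056] slope [-0.0179 -0.0063]
plate dz 0.09 X [-0.0432  0.1228] Y [-0.0067 -0.0059 -0.0053] slope [-0.0236 -0.0053]
plate dz 0.12 X [-0.0359  0.1228] Y [-0.0071 -0.0063 -0.0055] slope [-0.0256 -0.0052]
plate dz 0.15 X [-0.0309  0.1231] Y [-0.0151 -0.0117 -0.0099] slope [ 0.0152 -0.0132]
rail -1 [-0.0216 -0.0196 -0.0158] [ 0.0022 -0.0192] X [-0.0957  0.1215] Z 0.0792
rail 1 [0.0161 0.0174 0.0196] [-0.0046  0.0176] X [-0.0662  0.1198] Z 0.077
base X [-0.1249  0.1329] Y [-0.0445  0.0334]
kn -1 X [-0.0863 -0.0817 -0.0784] Y [-0.0143 -0.0115 -0.0053] Z [0.1455 0.1567 0.1631] 13
kn 1 X [0.0801 0.0865 0.0918] Y [-0.0165 -0.0128 -0.0062] Z [0.1522 0.1604 0.1671] 18
lip X [-0.0469 -0.0182  0.0501] Y [-0.0101 -0.0064 -0.0024] Z [0.3207 0.335 ]
plate dz 0.06 X [-0.1136  0.1173] Y [-0.0062 -0.0043 -0.0024] slope [-0.0148 -0.0044]
plate dz 0.09 X [-0.1137  0.1194] Y [-0.0055 -0.0039 -0.0024] slope [-0.0108 -0.0041]
plate dz 0.12 X [-0.1138  0.1176] Y [-0.0057 -0.0042 -0.0025] slope [-0.0133 -0.0042]
plate dz 0.15 X [-0.1142  0.1198] Y [-0.0082 -0.0055 -0.0038] slope [-0.011  -0.0066]
12.27 q [ 0.392  0.539 -1.394  1.414  0.533  1.613  0.69 ] p [0.5087 0.2778 0.31  ] 
y [ 0.004  0.    -1.   ] z [-0.066  0.998 -0.   ] F [ 0.4 -0.4 -3.5] w 0.103
tcp 0.004406995225922215 -0.0033835869254833745
shift [-0.0064 -0.      0.0033] turn [ 0.0002 -0.0122  0.0038] rows 0.17375498668519412 0.101997639605966
```

Call:
send_rows --pt "5 -0.003 0 0.0005 0 -0.012 0" --pt "5 -0.006 0 0.001 0 -0.012 0" --pt "5 -0.006 0.01 0.001 0 -0.012 0" --pt "5 -0.006 0.025 0.001 0 -0.012 0" --pt "5 -0.006 0.04 0.001 0 -0.012 0" --pt "5 -0.006 0.045 0.001 0 -0.012 0" --pt "5 -0.006 0.045 0.001 0 -0.012 0"

```text
clock: 12.85
position: [0.5015, 0.2791, 0.2636]
ee_rot: [0.707, 0.03, -0.028, -0.706]
ft_force: [-0.3, -0.4, -3.2]
grip_width: 0.101
```

```bash
python3 - <<'E'
from rk import *
o=st()
print('tcp',(o['position']-RC)@rx,(o['position']-RC)@ry)
c=snap('side','s16'); lid(c,.105,.28); rails(c); crop(c,150,330,60,200,4.4,'s16c')
c=snap('top','t16'); lid(c,.105,.28)
E
```

```text
12.85 q [ 0.405  0.553 -1.382  1.506  0.544  1.527  0.681] p [0.5015 0.2791 0.2636] 
y [ 0.002 -0.001 -1.   ] z [-0.081  0.997 -0.001] F [-0.3 -0.4 -3.2] w 0.101
tcp -0.00261222132077434 -0.001518432115683279
kn -1 X [-0.0949 -0.0885 -0.0849] Y [-0.0155 -0.0091 -0.0014] Z [0.1045 0.1124 0.12  ] 16
kn 1 X [0.0736 0.08   0.0863] Y [-0.0132 -0.0095 -0.0049] Z [0.1006 0.1129 0.123 ] 17
lip X [-0.0543 -0.0281  0.0427] Y [-0.0083 -0.0047 -0.0006] Z [0.2749 0.2889]
plate dz 0.06 X [-0.1213  0.1104] Y [-0.0042 -0.0022 -0.0007] slope [ 0.0023 -0.0024]
plate dz 0.09 X [-0.1214  0.1103] Y [-0.0033 -0.0021 -0.0006] slope [ 0.0035 -0.002 ]
plate dz 0.12 X [-0.1211  0.1112] Y [-0.0038 -0.0022 -0.0005] slope [ 0.0009 -0.0022]
plate dz 0.15 X [-0.1215  0.1108] Y [-0.0094 -0.0047 -0.0024] slope [-0.0026 -0.0057]
rail -1 [-0.0221 -0.0188 -0.0147] [ 0.0011 -0.0185] X [-0.1286  0.1178] Z 0.0771
rail 1 [0.0152 0.0194 0.0244] [0.0028 0.0195] X [-0.1271  0.1182] Z 0.0765
base X [-0.1384  0.1288] Y [-0.0452  0.0429]
kn 1 X [0.0773 0.085  0.0919] Y [-0.0125 -0.0096 -0.0059] Z [0.1071 0.1171 0.1226] 25
lip X [-0.0224  0.0345  0.051 ] Y [-0.0064 -0.0046  0.0012] Z [0.2762 0.2929]
plate dz 0.06 X [-0.0548  0.1142] Y [-0.0053 -0.0036 -0.0029] slope [-0.0034 -0.0039]
plate dz 0.09 X [-0.0465  0.1164] Y [-0.0034 -0.0029 -0.0026] slope [-0.0085 -0.0029]
plate dz 0.12 X [-0.039   0.1159] Y [-0.0039 -0.0032 -0.0026] slope [-0.0097 -0.003 ]
plate dz 0.15 X [-0.0366  0.1166] Y [-0.0118 -0.008  -0.0056] slope [ 0.0318 -0.0102]
```

View pics/s16c.png

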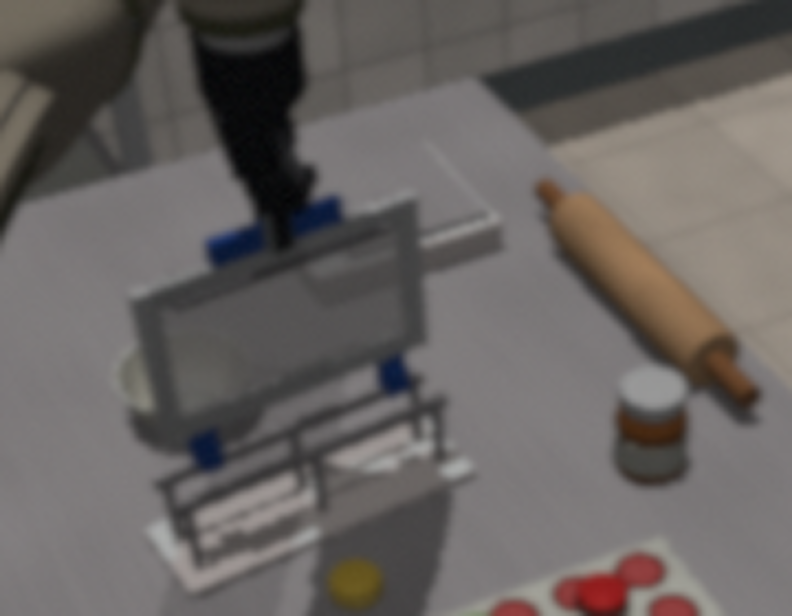

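Call:
send_rows --pt "5 0 0.008 -0.0015 0 0 0" --pt "5 0 0.02 -0.0015 0 0 0" --pt "5 0 0.034 -0.0015 0 0 0" --pt "5 0 0.048 -0.0015 0 0 0" --pt "5 0 0.06 -0.0015 0 0 0" --pt "5 0 0.067 -0.0015 0 0 0" --pt "5 0 0.07 -0.0015 0 0 0" --pt "5 0 0.07 -0.0015 0 0 0"

```text
clock: 13.62
position: [0.5021, 0.2782, 0.1944]
ee_rot: [-0.706, -0.03, 0.028, 0.707]
ft_force: [-0.2, -0.2, -2.7]
grip_width: 0.103
```

```bash
python3 - <<'E'
from rk import *
o=st()
print('tcp',(o['position']-RC)@rx,(o['position']-RC)@ry)
c=snap('side','s17'); lid(c,.04,.21); crop(c,150,330,60,200,4.4,'s17c')
E
```

```text
13.62 q [ 0.395  0.601 -1.339  1.606  0.593  1.41   0.648] p [0.5021 0.2782 0.1944] 
y [ 0.003  0.    -1.   ] z [-0.082  0.997  0.   ] F [-0.2 -0.2 -2.7] w 0.103
tcp -0.002127571411694387 -0.0024048894591108014
kn -1 X [-0.0924 -0.0898 -0.0848] Y [-0.0136 -0.0119 -0.0088] Z [0.0383 0.044  0.0503] 7
kn 1 X [0.0764 0.0817 0.0854] Y [-0.0123 -0.0109 -0.0075] Z [0.035  0.045  0.0489] 9
lip X [-0.0532 -0.0294  0.0417] Y [-0.0081 -0.0056 -0.0012] Z [0.205 0.221]
plate dz 0.06 X [-0.1217  0.1126] Y [-0.0055 -0.0034 -0.0015] slope [-0.0051 -0.0046]
plate dz 0.09 X [-0.1209  0.1094] Y [-0.0045 -0.0028 -0.0013] slope [ 0.0031 -0.0029]
plate dz 0.12 X [-0.1207  0.1119] Y [-0.0046 -0.0031 -0.0014] slope [ 0.0012 -0.003 ]
plate dz 0.15 X [-0.1209  0.1101] Y [-0.0107 -0.0068 -0.0046] slope [-0.0013 -0.0077]
```

View pics/s17c.png

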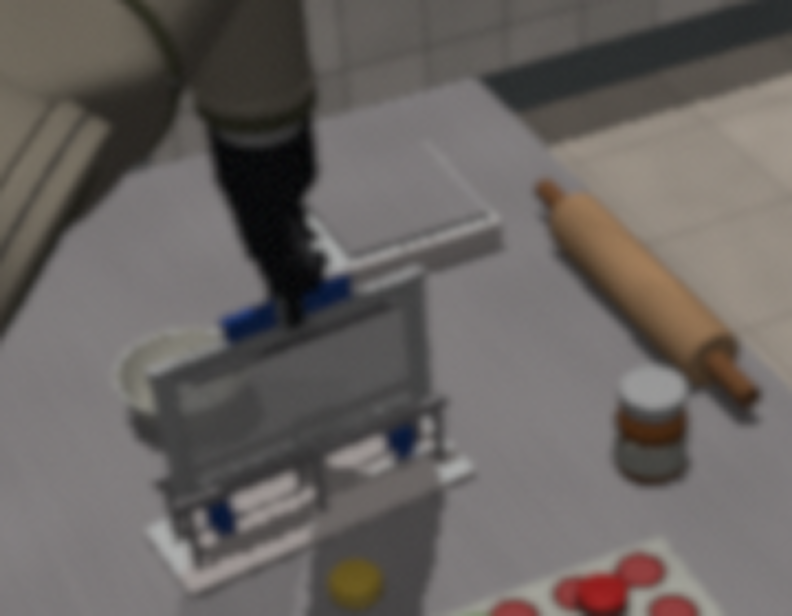

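In the slot between the rails (knuckles at crop (222,517) and (402,440)). Lower gently to contact.

Call:
send_rows --pt "5 0 0.003 0 0 0 0" --pt "5 0 0.006 0 0 0 0" --pt "5 0 0.009 0 0 0 0" --pt "5 0 0.009 0 0 0 0"

```text
clock: 14.0
position: [0.5022, 0.2782, 0.1857]
ee_rot: [-0.706, -0.03, 0.028, 0.707]
ft_force: [0.1, -0.2, -3.4]
grip_width: 0.102
```

Call:
send_rows --pt "5 0 0.0015 0 0 0 0" --pt "5 0 0.0015 0 0 0 0"

```text
clock: 14.17
position: [0.5023, 0.2784, 0.1845]
ee_rot: [-0.706, -0.03, 0.028, 0.707]
ft_force: [0.6, -0.4, -3.0]
grip_width: 0.105
```

Call:
send_rows --pt "5 0 0.0015 0 0 0 0" --pt "5 0 0.0015 0 0 0 0"

```text
clock: 14.33
position: [0.5024, 0.2783, 0.183]
ee_rot: [-0.706, -0.03, 0.027, 0.707]
ft_force: [-0.0, 0.5, -3.9]
grip_width: 0.102
```

Call:
send_rows --pt "5 0 0.0015 0 0 0 0" --pt "5 0 0.0015 0 0 0 0"

```text
clock: 14.5
position: [0.5028, 0.2786, 0.1821]
ee_rot: [-0.706, -0.031, 0.027, 0.707]
ft_force: [0.9, -0.0, 0.2]
grip_width: 0.1
```

Call:
send_rows --pt "5 0 0.0015 0 0 0 0" --pt "5 0 0.0015 0 0 0 0"

```text
clock: 14.67
position: [0.5031, 0.2791, 0.1819]
ee_rot: [-0.706, -0.031, 0.027, 0.707]
ft_force: [-0.5, -1.3, 11.0]
grip_width: 0.105
```

Call:
send_rows --pt "5 0 0.001 0 0 0 0" --pt "5 0 0.001 0 0 0 0"

```text
clock: 14.83
position: [0.5031, 0.2794, 0.1819]
ee_rot: [-0.706, -0.031, 0.026, 0.707]
ft_force: [-2.2, -3.2, 19.6]
grip_width: 0.101
```

Call:
send_rows --pt "5 0 -0.0012 0 0 0 0" --pt "5 0 -0.0022 0 0 0 0" --pt "5 0 -0.0022 0 0 0 0"

```text
clock: 15.08
position: [0.5028, 0.2787, 0.182]
ee_rot: [-0.706, -0.031, 0.027, 0.707]
ft_force: [2.0, 0.3, 5.0]
grip_width: 0.104
```

```bash
python3 - <<'E'
from rk import *
o=st()
c=snap('side','s18'); lid(c,.03,.20)
E
```

```text
15.08 q [ 0.39   0.611 -1.329  1.622  0.605  1.387  0.641] p [0.5028 0.2787 0.182 ] 
y [ 0.005  0.001 -1.   ] z [-0.081  0.997  0.001] F [2.  0.3 5. ] w 0.104
kn -1 X [-0.0934 -0.0886 -0.0851] Y [-0.0138 -0.0106 -0.002 ] Z [0.0222 0.0322 0.0358] 11
kn 1 X [0.077  0.0816 0.0866] Y [-0.0134 -0.0089 -0.005 ] Z [0.0262 0.0323 0.0385] 10
lip X [-0.0517 -0.0257  0.0444] Y [-0.0084 -0.0052 -0.0007] Z [0.1927 0.209 ]
plate dz 0.06 X [-0.1263  0.1144] Y [-0.0181 -0.0048 -0.002 ] slope [-0.012  -0.0087]
plate dz 0.09 X [-0.1202  0.1139] Y [-0.0042 -0.0026 -0.0014] slope [ 0.005  -0.0027]
plate dz 0.12 X [-0.12    0.1105] Y [-0.004  -0.0026 -0.0013] slope [ 0.0037 -0.0026]
plate dz 0.15 X [-0.1203  0.1135] Y [-0.0102 -0.0061 -0.0042] slope [-0.0019 -0.0071]
```

Vertical and centred; release slowly.

Call:
send_rows --pt "14 0 0 0 0 0 0" --pt "18 0 0 0 0 0 0" --pt "24 0 0 0 0 0 0" --pt "30 0 0 0 0 0 0" --pt "36 0 0 0 0 0 0" --pt "42 0 0 0 0 0 0"

```text
clock: 15.63
position: [0.5023, 0.2784, 0.1813]
ee_rot: [-0.706, -0.03, 0.028, 0.707]
ft_force: [-0.1, 0.1, 0.4]
grip_width: 0.421
```

```bash
python3 - <<'E'
from rk import *
o=st()
c=snap('side','s19'); lid(c,.03,.20); crop(c,150,330,60,200,4.4,'s19c')
E
```

```text
15.63 q [ 0.389  0.611 -1.329  1.623  0.605  1.388  0.641] p [0.5023 0.2784 0.1813] 
y [ 0.004  0.001 -1.   ] z [-0.082  0.997  0.   ] F [-0.1  0.1  0.4] w 0.421
kn -1 X [-0.0907 -0.0864 -0.0852] Y [-0.0134 -0.0084 -0.0016] Z [0.0218 0.0289 0.0355] 10
kn 1 X [0.0765 0.0819 0.0847] Y [-0.0128 -0.0082 -0.0035] Z [0.0218 0.0314 0.0385] 12
lip X [-0.0525 -0.0282  0.0463] Y [-0.0091 -0.0052  0.0001] Z [0.1933 0.2078]
plate dz 0.06 X [-0.1265  0.1129] Y [-0.0182 -0.0049 -0.0015] slope [-0.0092 -0.0088]
plate dz 0.09 X [-0.1196  0.1126] Y [-0.004  -0.0025 -0.0011] slope [ 0.0034 -0.0025]
plate dz 0.12 X [-0.1196  0.1111] Y [-0.004  -0.0028 -0.0006] slope [ 0.0016 -0.0025]
plate dz 0.15 X [-0.1201  0.1135] Y [-0.0109 -0.0065 -0.0041] slope [-0.0001 -0.0075]
```

View pics/s19c.png

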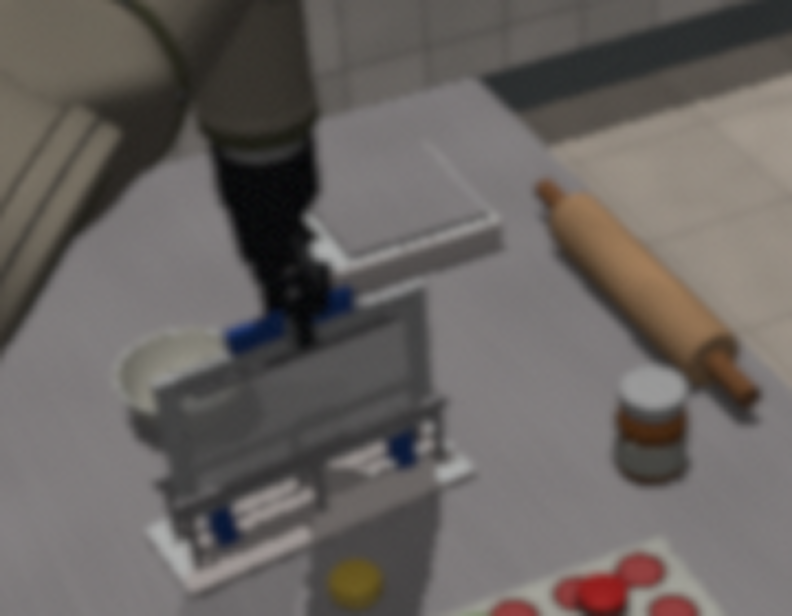

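Call:
send_rows --pt "45 0 -0.01 0 0 0 0" --pt "50 0 -0.025 0 0 0 0" --pt "60 0 -0.05 0 0 0 0" --pt "70 0 -0.08 0 0 0 0" --pt "80 0 -0.09 0 0 0 0" --pt "80 0 -0.09 0 0 0 0"

```text
clock: 16.18
position: [0.5026, 0.2797, 0.2755]
ee_rot: [-0.705, -0.032, 0.026, 0.708]
ft_force: [-0.1, -0.7, 0.2]
grip_width: 0.802
```

```bash
python3 - <<'E'
from rk import *
o=st()
c=snap('side','s20'); lid(c,.03,.20)
t=snap('top','t20')
for c in (t,c):
    w=cloud(c); px=c['pixels'].astype(int); r,g,b=px[...,0],px[...,1],px[...,2]; Z=w[...,2]
    m=(r>90)&(g<.35*r)&(b<.4*r)&(Z>.021)&(Z<.031)&(w[...,1]>-.02)&(w[...,1]<.12)
    n,l,s,ce=cv2.connectedComponentsWithStats(m.astype(np.uint8))
    for i in range(1,n):
        if s[i,4]>20:
            q=w[l==i]; print(s[i,4],ce[i].round(1),q.mean(0).round(4),((q.min(0)+q.max(0))/2).round(4),(q.max(0)-q.min(0)).round(3))
go([.6557,.0557,.27],tool(1.418)); go([.6557,.0557,.12],tool(1.418))
E
```

```text
16.18 q [ 0.405  0.536 -1.379  1.49   0.53   1.536  0.693] p [0.5026 0.2797 0.2755] 
y [ 0.008  0.003 -1.   ] z [-0.082  0.997  0.003] F [-0.1 -0.7  0.2] w 0.802
kn -1 X [-0.0914 -0.0889 -0.0851] Y [-0.0146 -0.0121 -0.0077] Z [0.0253 0.0327 0.0372] 7
kn 1 X [0.0763 0.0819 0.0878] Y [-0.014  -0.0092 -0.0012] Z [0.0199 0.0316 0.0337] 11
lip X [-0.0522 -0.0079  0.0451] Y [-0.0098 -0.0051  0.0001] Z [0.1937 0.2091]
plate dz 0.06 X [-0.1262  0.1132] Y [-0.0183 -0.005  -0.0017] slope [-0.0083 -0.009 ]
plate dz 0.09 X [-0.1189  0.1129] Y [-0.0042 -0.0027 -0.0009] slope [ 0.0007 -0.0026]
plate dz 0.12 X [-0.1201  0.1097] Y [-0.0043 -0.0024 -0.0006] slope [ 0.0045 -0.0025]
plate dz 0.15 X [-0.1202  0.1121] Y [-0.0104 -0.0064 -0.0042] slope [ 0.0003 -0.0072]
144 [257.7 189.6] [0.6549 0.0552 0.0253] [0.6554 0.0545 0.0258] [0.038 0.04  0.01 ]
155 [259.9 258.1] [0.4606 0.047  0.0256] [0.4608 0.047  0.026 ] [0.039 0.04  0.01 ]
66 [286.2 194.4] [0.6511 0.0524 0.0247] [0.6518 0.0525 0.0256] [0.039 0.035 0.009]
shift [ 0.1349  0.0026 -0.2345] turn [-0.0009  0.2344  0.0049] rows 6.48860913092504 1.8759251074629777
shift [ 0.1342  0.1526 -0.2346] turn [-0.0009  0.2344  0.0049] rows 7.441719870167269 1.8759251074629777
```

Call:
send_rows --pt "100 0.02 0 -0.033 0 0.05 0" --pt "100 0.04 0 -0.067 0 0.1 0" --pt "100 0.06 0 -0.1 0 0.17 0" --pt "100 0.08 0.02 -0.134 0 0.234 0" --pt "100 0.1 0.05 -0.168 0 0.234 0" --pt "100 0.118 0.09 -0.2 0 0.234 0" --pt "100 0.13 0.13 -0.225 0 0.234 0" --pt "100 0.133 0.153 -0.236 0 0.234 0" --pt "100 0.133 0.153 -0.236 0 0.234 0"

```text
clock: 17.03
position: [0.6533, 0.0486, 0.1119]
ee_rot: [0.706, -0.057, 0.054, -0.704]
ft_force: [0.2, -1.2, -0.4]
grip_width: 0.999
```

```bash
python3 - <<'E'
from rk import *
o=st()
go([.653,.054,.12],tool(1.418));go([.653,.054,.009],tool(1.418))
E
```

```text
17.03 q [ 0.602  0.781 -1.141  1.466  0.715  1.355  0.831] p [0.6533 0.0486 0.1119] 
y [-0.004 -0.002 -1.   ] z [ 0.156  0.988 -0.003] F [ 0.2 -1.2 -0.4] w 0.999
shift [-0.0012 -0.0081  0.0053] turn [ 0.0026 -0.0041 -0.0032] rows 0.23298251150826624 0.04634885050050506
shift [-0.0008  0.1029  0.0055] turn [ 0.0026 -0.0041 -0.0032] rows 2.471482030263854 0.04634885050050506
```

Call:
send_rows --pt "100 -0.001 0.02 0.0055 0 -0.004 0" --pt "100 -0.001 0.05 0.0055 0 -0.004 0" --pt "100 -0.001 0.08 0.0055 0 -0.004 0" --pt "100 -0.001 0.1 0.0055 0 -0.004 0" --pt "100 -0.001 0.108 0.0055 0 -0.004 0" --pt "100 -0.001 0.108 0.0055 0 -0.004 0"

```text
clock: 17.53
position: [0.6533, 0.0603, 0.0093]
ee_rot: [-0.705, 0.052, -0.052, 0.705]
ft_force: [0.7, 0.4, 0.3]
grip_width: 0.999
```

```bash
python3 - <<'E'
from rk import *
o=st()
c=snap('side','s21'); crop(c,220,360,140,260,5,'s21c')
c=snap('top','t21'); crop(c,200,330,140,260,5,'t21c')
E
```

```text
17.53 q [ 0.554  0.885 -1.063  1.538  0.808  1.206  0.772] p [0.6533 0.0603 0.0093] 
y [ 0.001  0.001 -1.   ] z [0.147 0.989 0.001] F [0.7 0.4 0.3] w 0.999
```

View pics/s21c.png

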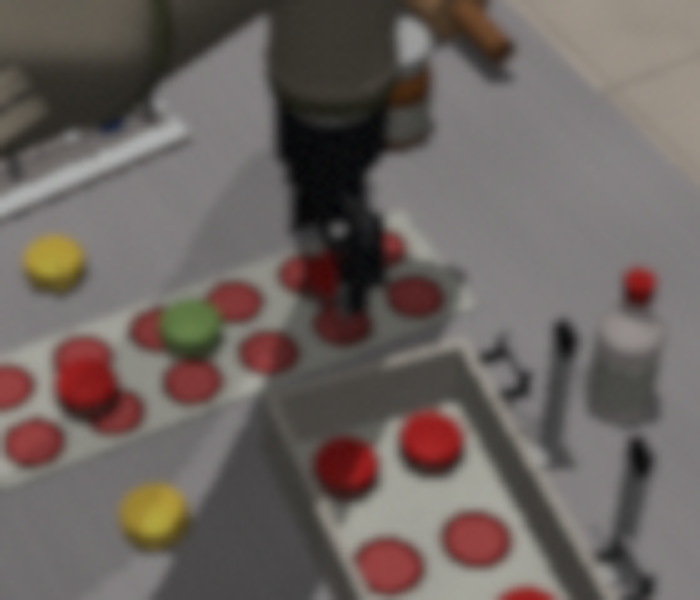

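Call:
send_rows --pt "100 0 0.003 -0.003 0 0 0" --pt "90 0 0.0055 -0.006 0 0 0" --pt "80 0 0.0055 -0.006 0 0 0" --pt "70 0 0.0055 -0.006 0 0 0" --pt "62 0 0.0055 -0.006 0 0 0" --pt "55 0 0.0055 -0.006 0 0 0" --pt "48 0 0.0055 -0.006 0 0 0" --pt "40 0 0.0055 -0.006 0 0 0" --pt "40 0 0.0055 -0.006 0 0 0" --squeeze 20

```text
clock: 18.38
position: [0.654, 0.054, 0.0057]
ee_rot: [-0.705, 0.051, -0.054, 0.706]
ft_force: [-1.8, -0.4, 4.6]
grip_width: 0.506
```

```bash
python3 - <<'E'
from rk import *
o=st()
c=snap('side','s22'); crop(c,220,360,140,260,5,'s22c')
E
```

```text
18.38 q [ 0.563  0.887 -1.06   1.543  0.813  1.197  0.777] p [0.654  0.054  0.0057] 
y [ 0.004  0.001 -1.   ] z [0.148 0.989 0.001] F [-1.8 -0.4  4.6] w 0.506
```

View pics/s22c.png

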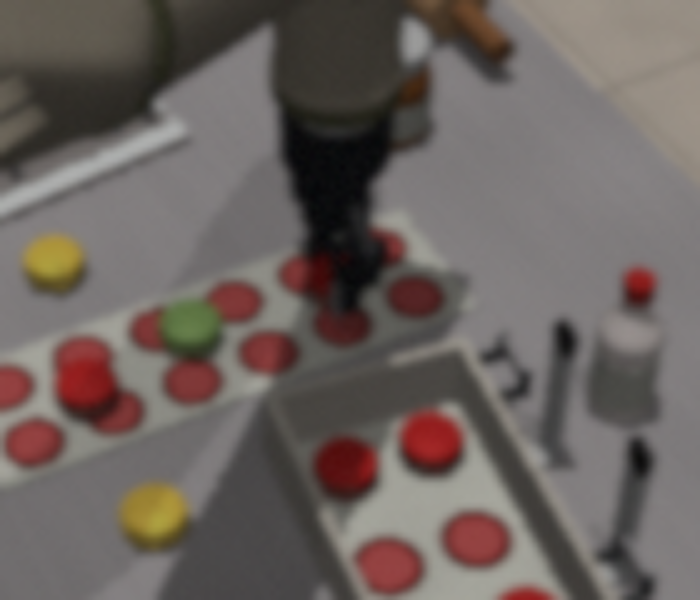

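Call:
send_rows --pt "40 0 -0.005 0 0 0 0" --pt "40 0 -0.02 0 0 0 0" --pt "40 0 -0.045 0 0 0 0" --pt "40 0 -0.08 0 0 0 0" --pt "40 0 -0.11 0 0 0 0" --pt "40 0 -0.12 0 0 0 0" --pt "40 0 -0.12 0 0 0 0"

```text
clock: 19.02
position: [0.6548, 0.0545, 0.1296]
ee_rot: [-0.704, 0.049, -0.056, 0.706]
ft_force: [0.7, 1.4, -0.6]
grip_width: 0.502
```

```bash
python3 - <<'E'
from rk import *
o=st(); t=bw([.0295,.0,0]); t[2]=.12; print(t)
go(t,tool(1.418))
c=snap('side','s23'); crop(c,220,360,140,260,5,'s23c')
E
```

```text
19.02 q [ 0.604  0.763 -1.158  1.457  0.705  1.368  0.838] p [0.6548 0.0545 0.1296] 
y [ 0.009  0.001 -1.   ] z [0.148 0.989 0.003] F [ 0.7  1.4 -0.6] w 0.502
[ 0.62217034 -0.18001882  0.12      ]
shift [ 0.0023  0.009  -0.2367] turn [-0.0026  0.0046  0.0087] rows 5.681650976676667 0.08144626936190202
```

View pics/s23c.png

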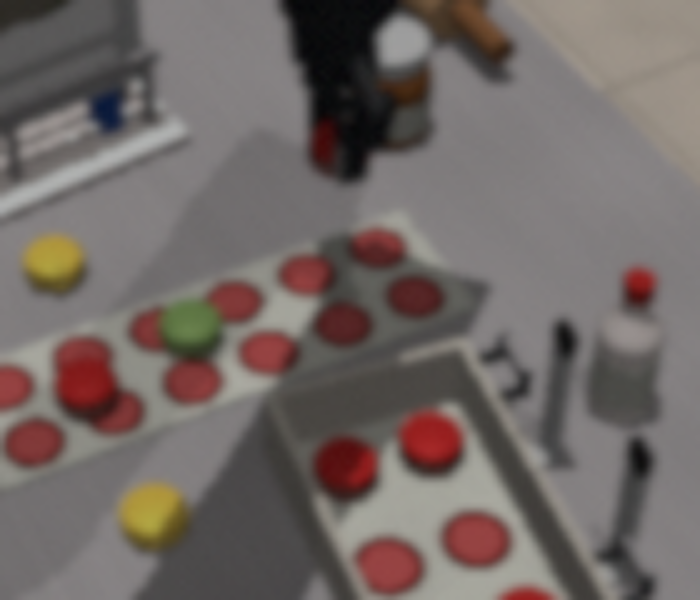

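Call:
send_rows --pt "40 0 0 -0.012 0 0.004 0.008" --pt "40 0 0 -0.035 0 0.004 0.008" --pt "40 0.001 0 -0.068 0 0.004 0.008" --pt "40 0.001 0 -0.103 0 0.004 0.008" --pt "40 0.002 0 -0.138 0 0.004 0.008" --pt "40 0.002 0.003 -0.172 0 0.004 0.008" --pt "40 0.002 0.006 -0.205 0 0.004 0.008" --pt "40 0.002 0.009 -0.227 0 0.004 0.008" --pt "40 0.002 0.009 -0.237 0 0.004 0.008" --pt "40 0.002 0.009 -0.237 0 0.004 0.008"

```text
clock: 19.9
position: [0.6189, -0.185, 0.1143]
ee_rot: [-0.705, 0.058, -0.053, 0.705]
ft_force: [-0.4, 0.3, 0.2]
grip_width: 0.508
```

Call:
send_rows --pt "40 0 0 0 0 0 0" --pt "40 0 0 0 0 0 0"

```text
clock: 20.07
position: [0.6204, -0.1787, 0.116]
ee_rot: [-0.704, 0.054, -0.051, 0.706]
ft_force: [0.5, -0.1, 0.4]
grip_width: 0.502
```

```bash
python3 - <<'E'
from rk import *
o=st(); t=bw([.0295,.0,0]); t[2]=.12; go(t,tool(1.418)); t[2]=.0097; go(t,tool(1.418))
c=snap('side','s24'); crop(c,240,360,170,270,6,'s24c')
E
```

```text
20.07 q [ 0.98   0.767 -1.159  1.489  0.706  1.354  1.191] p [ 0.6204 -0.1787  0.116 ] 
y [-0.004  0.003 -1.   ] z [0.149 0.989 0.002] F [ 0.5 -0.1  0.4] w 0.502
shift [ 0.0019 -0.004  -0.001 ] turn [-0.0023  0.0031 -0.0046] rows 0.10939640762635809 0.04797489921771545
shift [ 0.0024  0.1063 -0.0013] turn [-0.0023  0.0031 -0.0046] rows 2.5495716902959855 0.04797489921771545
```

View pics/s24c.png

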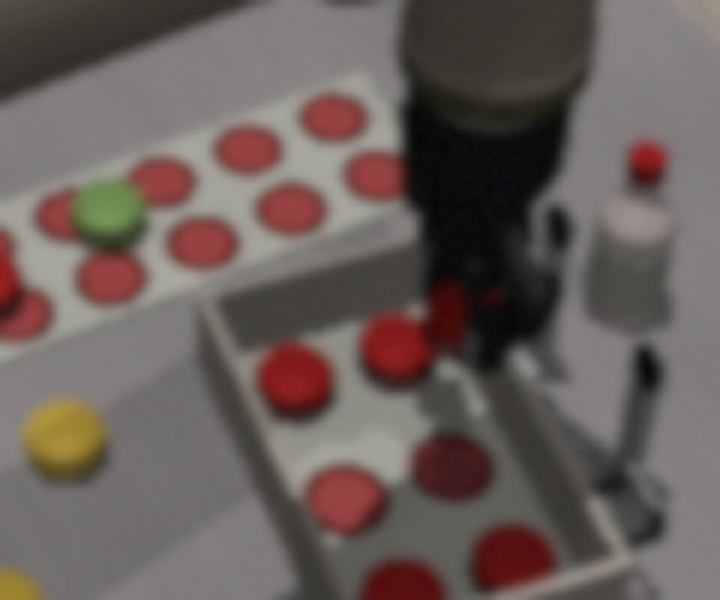

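Call:
send_rows --pt "40 0.001 0.01 0 0 0.003 -0.004" --pt "40 0.002 0.03 -0.001 0 0.003 -0.004" --pt "40 0.002 0.05 -0.001 0 0.003 -0.004" --pt "40 0.002 0.07 -0.001 0 0.003 -0.004" --pt "40 0.002 0.085 -0.001 0 0.003 -0.004" --pt "40 0.002 0.094 -0.001 0 0.003 -0.004" --pt "40 0.002 0.094 -0.001 0 0.003 -0.004"

```text
clock: 20.7
position: [0.6208, -0.1813, 0.0199]
ee_rot: [-0.704, 0.055, -0.054, 0.706]
ft_force: [-0.9, 0.8, 0.1]
grip_width: 0.505
```

```bash
python3 - <<'E'
from rk import *
o=st(); t=bw([.0295,.0,0]); t[2]=.0097; go(t,tool(1.418))
c=snap('side','s25'); crop(c,260,360,180,270,7,'s25c')
c=snap('top','t25'); crop(c,280,400,170,260,6,'t25c')
E
```

```text
20.7 q [ 0.948  0.863 -1.079  1.556  0.793  1.216  1.141] p [ 0.6208 -0.1813  0.0199] 
y [-0.003  0.002 -1.   ] z [0.154 0.988 0.002] F [-0.9  0.8  0.1] w 0.505
shift [0.0012 0.0102 0.0015] turn [-0.0016 -0.0015 -0.0029] rows 0.24817850802802613 0.029253719983230356
```

View pics/s25c.png

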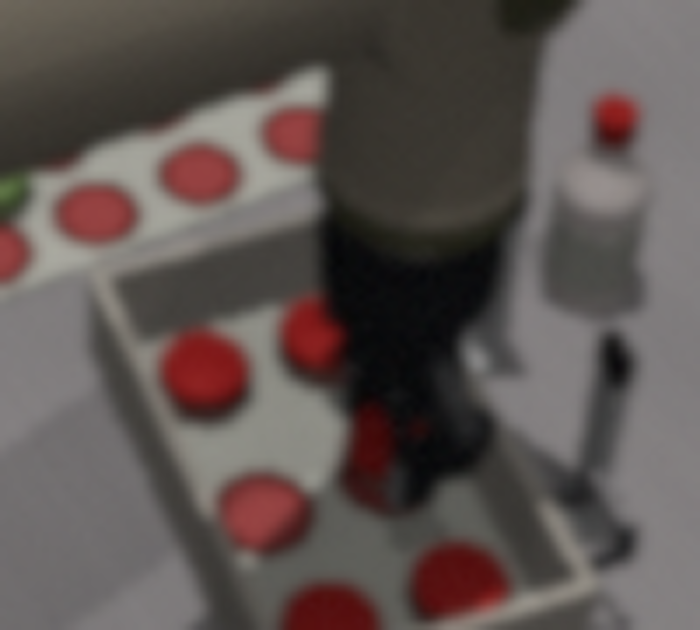

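View pics/t25c.png

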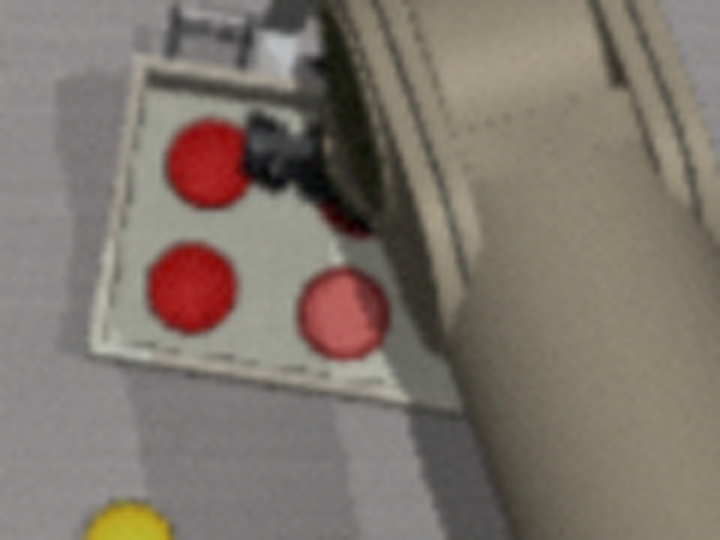

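Call:
send_rows --pt "40 0.001 0.003 0.001 0 0 0" --pt "40 0.001 0.006 0.0015 0 0 0" --pt "40 0.001 0.0085 0.0015 0 0 0" --pt "40 0.001 0.0095 0.0015 0 0 0" --pt "40 0.001 0.0095 0.0015 0 0 0"

```text
clock: 21.22
position: [0.6229, -0.1808, 0.0124]
ee_rot: [-0.705, 0.055, -0.055, 0.705]
ft_force: [-0.9, -0.6, 0.6]
grip_width: 0.507
```

```bash
python3 - <<'E'
from rk import *
o=st(); t=bw([.0295,.0,0]); t[2]=.0097; go(t,tool(1.418))
E
```

```text
21.22 q [ 0.941  0.872 -1.071  1.557  0.802  1.205  1.135] p [ 0.6229 -0.1808  0.0124] 
y [-0.     0.001 -1.   ] z [0.155 0.988 0.001] F [-0.9 -0.6  0.6] w 0.507
shift [-0.0009  0.0027  0.0007] turn [-0.0011 -0.0025 -0.0004] rows 0.0699098553731135 0.022331989795747062
```

Call:
send_rows --pt "40 0 0.001 0 0 0 0" --pt "40 0 0.0015 0 0 0 0"

```text
clock: 21.38
position: [0.6231, -0.1808, 0.0111]
ee_rot: [-0.705, 0.055, -0.055, 0.705]
ft_force: [0.8, -0.5, 0.1]
grip_width: 0.507
```

Call:
send_rows --pt "40 0 0.001 0 0 0 0" --pt "40 0 0.001 0 0 0 0"

```text
clock: 21.55
position: [0.6229, -0.1808, 0.0099]
ee_rot: [-0.705, 0.055, -0.055, 0.705]
ft_force: [-0.7, -0.3, -0.8]
grip_width: 0.507
```

Call:
send_rows --pt "40 0 0.001 0 0 0 0" --pt "40 0 0.001 0 0 0 0"

```text
clock: 21.72
position: [0.623, -0.1808, 0.0098]
ee_rot: [-0.705, 0.055, -0.055, 0.705]
ft_force: [-3.4, -0.2, 6.8]
grip_width: 0.506
```

Call:
send_rows --pt "52 0 -0.0005 0 0 0 0" --pt "56 0 -0.0005 0 0 0 0" --pt "62 0 -0.0005 0 0 0 0" --pt "66 0 -0.0005 0 0 0 0" --pt "66 0 -0.004 0 0 0 0" --pt "66 0 -0.02 0 0 0 0" --pt "66 0 -0.05 0 0 0 0" --pt "66 0 -0.085 0 0 0 0" --pt "80 0 -0.12 0 0 0 0" --pt "100 0 -0.13 0 0 0 0"

```text
clock: 22.55
position: [0.6252, -0.1802, 0.1461]
ee_rot: [-0.705, 0.052, -0.057, 0.705]
ft_force: [0.6, -0.1, 0.2]
grip_width: 0.914
```

```bash
python3 - <<'E'
from rk import *
o=st(); go([.459,.046,.13],tool(1.418))
c=snap('side','s26'); crop(c,240,360,170,270,6,'s26c')
E
```

```text
22.55 q [ 0.983  0.742 -1.177  1.456  0.687  1.39   1.201] p [ 0.6252 -0.1802  0.1461] 
y [ 0.007  0.    -1.   ] z [0.154 0.988 0.001] F [ 0.6 -0.1  0.2] w 0.914
shift [-0.1992  0.015   0.1979] turn [-0.0012 -0.0019  0.0068] rows 6.74264233122327 0.05713326964492124
```

View pics/s26c.png

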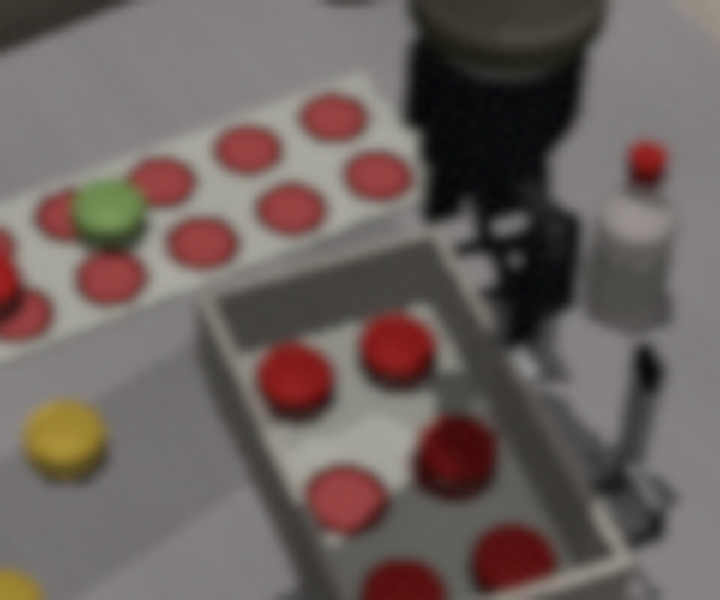

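Call:
send_rows --pt "100 -0.028 0 0.028 0 0 0.007" --pt "100 -0.056 0 0.056 0 0 0.007" --pt "100 -0.084 0 0.084 0 0 0.007" --pt "100 -0.112 0 0.112 0 0 0.007" --pt "100 -0.14 0.0 0.14 0 0 0.007" --pt "100 -0.168 0.02 0.167 0 0 0.007" --pt "100 -0.19 0.04 0.189 0 0 0.007" --pt "100 -0.199 0.045 0.198 0 0 0.007" --pt "100 -0.199 0.045 0.198 0 0 0.007" --pt "100 -0.199 0.045 0.198 0 0 0.007"

```text
clock: 23.43
position: [0.4572, 0.0454, 0.0947]
ee_rot: [-0.705, 0.057, -0.052, 0.705]
ft_force: [0.3, -0.2, 0.1]
grip_width: 1.003
```

```bash
python3 - <<'E'
from rk import *
o=st(); go([.459,.046,.004],tool(1.418))
c=snap('side','s27'); crop(c,180,320,150,260,5.5,'s27c')
w=cloud(c); px=c['pixels'].astype(int); r,g,b=px[...,0],px[...,1],px[...,2]; Z=w[...,2]
m=(r>90)&(g<.35*r)&(b<.4*r)&(Z>.021)&(Z<.031)&(w[...,1]>0)&(w[...,1]<.1)&(w[...,0]<.52)&(w[...,0]>.4)
q=w[m]; print(len(q),q.min(0),q.max(0),q.mean(0))
E
```

```text
23.43 q [ 1.019  0.455 -1.393  1.988  0.496  1.126  0.831] p [0.4572 0.0454 0.0947] 
y [-0.007  0.001 -1.   ] z [0.153 0.988 0.   ] F [ 0.3 -0.2  0.1] w 1.003
shift [0.0023 0.0907 0.0008] turn [-0.0001 -0.0013 -0.0067] rows 2.176374410658716 0.05487563635636646
3 [0.44613887 0.05905962 0.02278778] [0.45275856 0.06543421 0.0260174 ] [0.44864817 0.061624   0.02390729]
```

View pics/s27c.png

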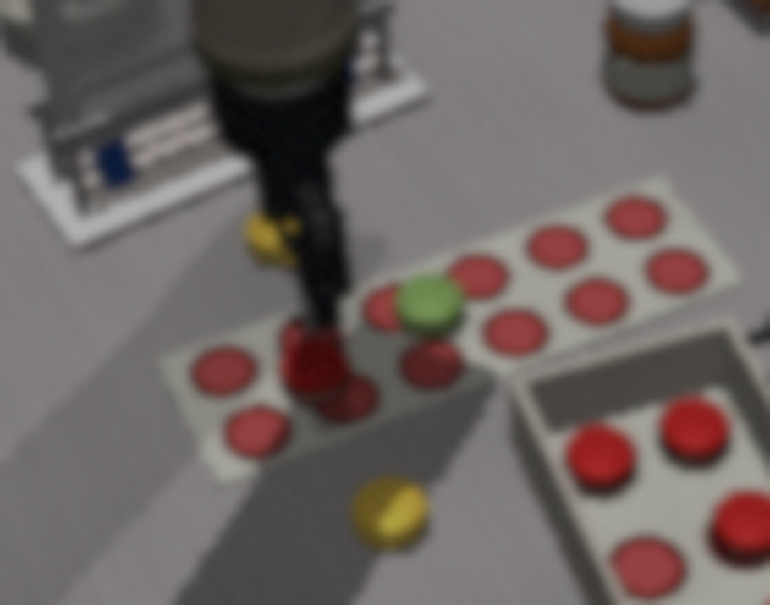

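Call:
send_rows --pt "100 0.001 0.02 0 0 0 -0.006" --pt "100 0.002 0.045 0.001 0 0 -0.006" --pt "100 0.002 0.068 0.001 0 0 -0.006" --pt "100 0.002 0.083 0.001 0 0 -0.006" --pt "100 0.002 0.088 0.001 0 0 -0.006" --pt "100 0.002 0.088 0.001 0 0 -0.006"

```text
clock: 23.98
position: [0.4589, 0.0459, 0.0059]
ee_rot: [-0.704, 0.056, -0.054, 0.706]
ft_force: [-0.3, -0.3, -0.8]
grip_width: 0.998
```

```bash
python3 - <<'E'
from rk import *
o=st(); go([.459,.046,.0057],tool(1.418))
E
```

```text
23.98 q [ 0.852  0.572 -1.207  2.052  0.654  0.977  0.715] p [0.4589 0.0459 0.0059] 
y [-0.002  0.002 -1.   ] z [0.156 0.988 0.002] F [-0.3 -0.3 -0.8] w 0.998
shift [0.0001 0.0002 0.0002] turn [-0.0017 -0.0038 -0.0025] rows 0.006323014225278461 0.038631348797040235
```

Call:
send_rows --pt "90 0 0 0 0 0 0" --pt "80 0 0 0 0 0 0" --pt "70 0 0 0 0 0 0" --pt "62 0 0 0 0 0 0" --pt "55 0 0 0 0 0 0" --pt "48 0 0 0 0 0 0" --pt "40 0 0 0 0 0 0" --pt "40 0 0 0 0 0 0" --squeeze 20

```text
clock: 24.65
position: [0.4589, 0.0463, 0.0069]
ee_rot: [-0.705, 0.055, -0.055, 0.705]
ft_force: [-1.6, -1.5, 6.4]
grip_width: 0.504
```

Call:
send_rows --pt "40 0 -0.005 0 0 0 0" --pt "40 0 -0.02 0 0 0 0" --pt "40 0 -0.045 0 0 0 0" --pt "40 0 -0.08 0 0 0 0" --pt "40 0 -0.11 0 0 0 0" --pt "40 0 -0.12 0 0 0 0" --pt "40 0 -0.12 0 0 0 0"

```text
clock: 25.23
position: [0.4601, 0.0465, 0.1289]
ee_rot: [-0.705, 0.054, -0.056, 0.705]
ft_force: [-0.1, -0.4, -0.8]
grip_width: 0.507
```

```bash
python3 - <<'E'
from rk import *
o=st(); t=bw([-.0302,.0003,0]); t[2]=.12; print(t)
go(t,tool(1.418))
c=snap('side','s28'); crop(c,180,320,150,260,5.5,'s28c')
E
```

```text
25.23 q [ 1.068  0.379 -1.427  1.954  0.411  1.16   0.896] p [0.4601 0.0465 0.1289] 
y [ 0.003  0.    -1.   ] z [0.155 0.988 0.001] F [-0.1 -0.4 -0.8] w 0.507
[ 0.56317635 -0.17085972  0.12      ]
shift [ 0.1354  0.0092 -0.1988] turn [-0.0008 -0.0027  0.0029] rows 5.772769963070699 0.032209714671514234
```

View pics/s28c.png

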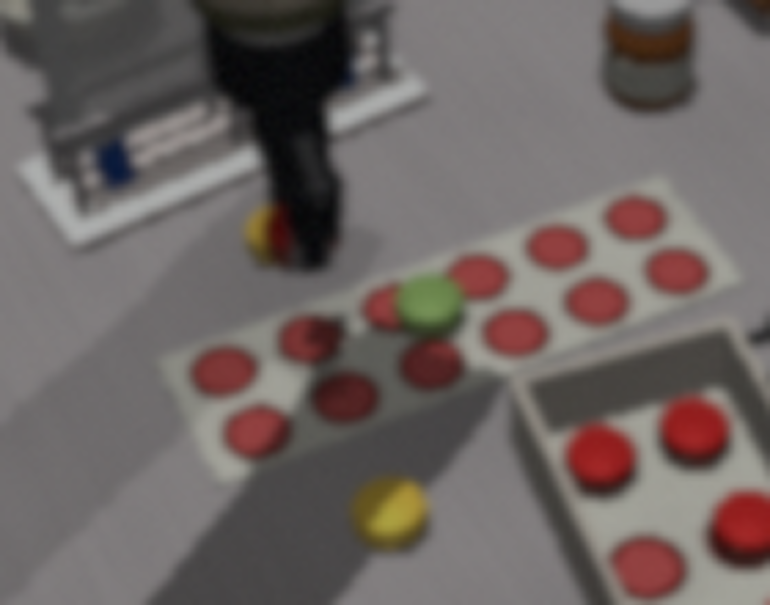

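Call:
send_rows --pt "40 0.008 0 -0.012 0 -0.003 0" --pt "40 0.024 0 -0.035 0 -0.003 0" --pt "40 0.045 0 -0.066 0 -0.003 0" --pt "40 0.067 0 -0.098 0 -0.003 0" --pt "40 0.089 0.003 -0.13 0 -0.003 0" --pt "40 0.109 0.006 -0.16 0 -0.003 0" --pt "40 0.125 0.009 -0.183 0 -0.003 0" --pt "40 0.133 0.009 -0.196 0 -0.003 0" --pt "40 0.135 0.009 -0.199 0 -0.003 0" --pt "40 0.135 0.009 -0.199 0 -0.003 0"

```text
clock: 26.12
position: [0.5607, -0.1721, 0.1152]
ee_rot: [-0.704, 0.056, -0.053, 0.706]
ft_force: [-0.1, 0.5, -0.8]
grip_width: 0.506
```

```bash
cat > mac.py <<'E'
from rk import *
bx=np.array([np.cos(YAW),np.sin(YAW),0]); by=np.array([-np.sin(YAW),np.cos(YAW),0]); oo=bw([0,0,0])
def macs(c):
    w=cloud(c); q=w-oo; X=q@bx; Y=q@by; Z=q[...,2]; px=c['pixels'].astype(int); r,g,b=px[...,0],px[...,1],px[...,2]
    m=(r>60)&(g<.4*r)&(b<.45*r)&(Z>.024)&(Z<.036)&(abs(X)<.068)&(abs(Y)<.115)
    n,l,s,ce=cv2.connectedComponentsWithStats(m.astype(np.uint8))
    for i in range(1,n):
        if s[i,4]>15:
            x,y=X[l==i],Y[l==i]; print(s[i,4],'mean',x.mean().round(4),y.mean().round(4),'mid',((x.min()+x.max())/2).round(4),((y.min()+y.max())/2).round(4),'ext',np.ptp(x).round(3),np.ptp(y).round(3),'z',np.median(Z[l==i]).round(4))
E
python3 - <<'E'
from mac import *
print('s28');macs(load('s28')); 
o=st(); t=bw([-.0302,.0003,0]); t[2]=.12;go(t,tool(1.418)); t[2]=.02; go(t,tool(1.418))
c=snap('side','s29');c=snap('top','t29'); macs(c); crop(c,280,400,170,260,6,'t29c')
E
```

```text
s28
83 mean 0.0268 0.0702 mid 0.0258 0.0714 ext 0.035 0.038 z 0.0288
83 mean -0.0329 0.0702 mid -0.0321 0.0722 ext 0.034 0.036 z 0.0289
91 mean 0.0273 -0.0045 mid 0.0255 -0.0028 ext 0.038 0.034 z 0.0289
83 mean 0.0263 -0.0754 mid 0.0258 -0.0742 ext 0.035 0.029 z 0.0285
91 mean -0.034 -0.0748 mid -0.0339 -0.0747 ext 0.034 0.032 z 0.0285
26.12 q [ 1.096  0.645 -1.18   1.657  0.618  1.272  1.21 ] p [ 0.5607 -0.1721  0.1152] 
y [-0.003  0.003 -1.   ] z [0.153 0.988 0.002] F [-0.1  0.5 -0.8] w 0.506
shift [ 0.0022 -0.0049  0.0016] turn [-0.0022 -0.0009 -0.0037] rows 0.13361958918021682 0.034805462987884256
shift [0.0026 0.0951 0.0014] turn [-0.0022 -0.0009 -0.0037] rows 2.2827391479343517 0.034805462987884256
149 mean 0.0298 0.0742 mid 0.0301 0.0741 ext 0.036 0.038 z 0.0296
150 mean -0.0295 0.0743 mid -0.0294 0.0741 ext 0.038 0.038 z 0.0296
```

View pics/t29c.png

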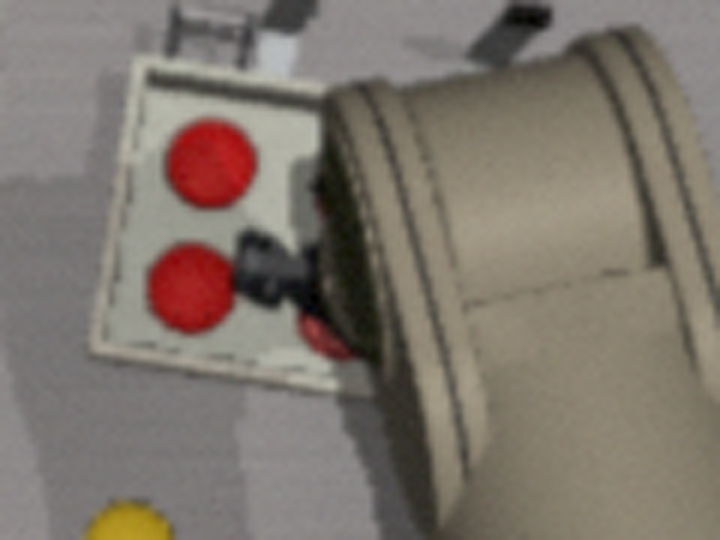

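Call:
send_rows --pt "40 0.001 0.01 0.001 0 0 -0.003" --pt "40 0.0025 0.03 0.002 0 0 -0.003" --pt "40 0.0025 0.05 0.003 0 0 -0.003" --pt "40 0.0025 0.07 0.003 0 0 -0.003" --pt "40 0.0025 0.085 0.003 0 0 -0.003" --pt "40 0.0025 0.094 0.003 0 0 -0.003" --pt "40 0.0025 0.094 0.003 0 0 -0.003"

```text
clock: 26.8
position: [0.5629, -0.1678, 0.021]
ee_rot: [-0.705, 0.054, -0.053, 0.706]
ft_force: [-0.8, 0.1, 0.1]
grip_width: 0.506
```

```bash
python3 - <<'E'
from mac import *
o=st(); t=bw([-.0302,.0015,0]); t[2]=.0108; go(t,tool(1.418))
c=snap('side','s30'); crop(c,260,360,180,270,7,'s30c')
E
```

```text
26.8 q [ 1.028  0.746 -1.084  1.726  0.724  1.13   1.14 ] p [ 0.5629 -0.1678  0.021 ] 
y [-0.001  0.002 -1.   ] z [0.151 0.989 0.002] F [-0.8  0.1  0.1] w 0.506
shift [ 0.0007  0.0102 -0.0018] turn [-0.0015  0.0015 -0.0007] rows 0.24944546630642048 0.01816155486807875
```

View pics/s30c.png

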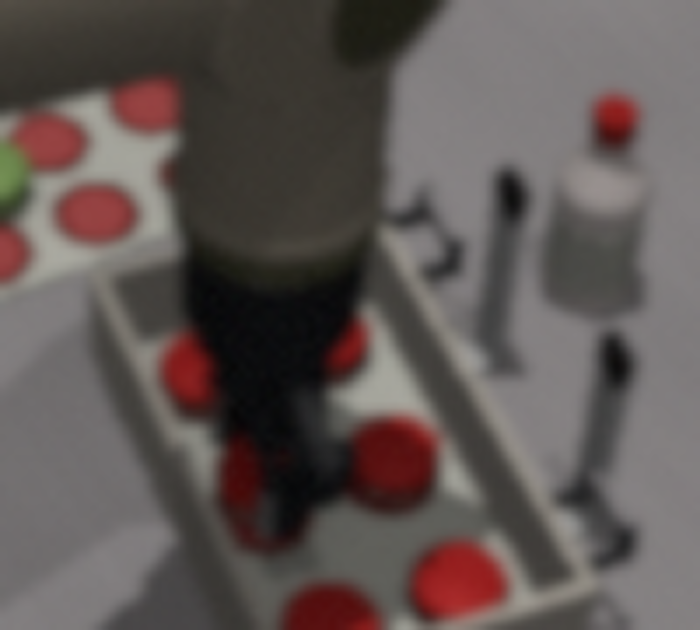

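Call:
send_rows --pt "40 0.0007 0.003 -0.001 0 0 0" --pt "40 0.0007 0.006 -0.0018 0 0 0" --pt "40 0.0007 0.008 -0.0018 0 0 0" --pt "40 0.0007 0.009 -0.0018 0 0 0" --pt "40 0.0007 0.009 -0.0018 0 0 0"

```text
clock: 27.27
position: [0.5646, -0.1705, 0.014]
ee_rot: [-0.705, 0.053, -0.055, 0.705]
ft_force: [-0.4, 0.0, 0.1]
grip_width: 0.508
```

Call:
send_rows --pt "40 0 0.001 0 0 0 0" --pt "40 0 0.001 0 0 0 0"

```text
clock: 27.43
position: [0.5646, -0.1703, 0.0129]
ee_rot: [-0.705, 0.053, -0.054, 0.705]
ft_force: [0.1, -0.4, 0.1]
grip_width: 0.505
```

Call:
send_rows --pt "40 0 0.001 0 0 0 0" --pt "40 0 0.001 0 0 0 0"

```text
clock: 27.6
position: [0.5645, -0.1703, 0.0118]
ee_rot: [-0.705, 0.053, -0.054, 0.705]
ft_force: [-0.2, -0.1, -0.3]
grip_width: 0.505
```

Call:
send_rows --pt "40 -0.001 0.001 0.0005 0 0 0" --pt "40 -0.001 0.001 0.0005 0 0 0"

```text
clock: 27.77
position: [0.5637, -0.1697, 0.011]
ee_rot: [-0.705, 0.053, -0.055, 0.705]
ft_force: [0.6, -0.1, 0.8]
grip_width: 0.507
```

Call:
send_rows --pt "40 0 0.001 0 0 0 0" --pt "40 0 0.001 0 0 0 0"

```text
clock: 27.93
position: [0.5638, -0.1698, 0.0109]
ee_rot: [-0.705, 0.053, -0.055, 0.705]
ft_force: [-4.0, -0.5, 11.6]
grip_width: 0.503
```

Contact on the floor. Release and rise.

Call:
send_rows --pt "45 0 -0.001 0 0 0 0" --pt "52 0 -0.001 0 0 0 0" --pt "56 0 -0.001 0 0 0 0" --pt "62 0 -0.001 0 0 0 0" --pt "66 0 -0.001 0 0 0 0" --pt "66 0 -0.005 0 0 0 0" --pt "66 0 -0.02 0 0 0 0" --pt "66 0 -0.05 0 0 0 0" --pt "66 0 -0.085 0 0 0 0" --pt "66 0 -0.12 0 0 0 0"

```text
clock: 28.77
position: [0.5631, -0.1693, 0.1323]
ee_rot: [-0.705, 0.053, -0.054, 0.706]
ft_force: [0.9, -0.4, 1.2]
grip_width: 0.657
```

```bash
python3 - <<'E'
from mac import *
o=st(); go([.45,-.40,.30],tool(1.0))
E
```

```text
28.77 q [ 1.099  0.627 -1.194  1.641  0.602  1.294  1.217] p [ 0.5631 -0.1693  0.1323] 
y [ 0.002  0.001 -1.   ] z [0.151 0.989 0.002] F [ 0.9 -0.4  1.2] w 0.657
shift [-0.0768 -0.1683 -0.2449] turn [-0.0019  0.4193  0.0011] rows 7.358717065706565 3.355603573164442
```

Call:
send_rows --pt "66 0 -0.04 0 0 0 0" --pt "66 -0.01 -0.08 -0.03 0 0.05 0" --pt "66 -0.02 -0.11 -0.065 0 0.1 0" --pt "66 -0.03 -0.14 -0.1 0 0.15 0" --pt "66 -0.042 -0.16 -0.135 0 0.2 0" --pt "66 -0.054 -0.168 -0.17 0 0.28 0" --pt "66 -0.064 -0.168 -0.205 0 0.35 0" --pt "66 -0.072 -0.168 -0.23 0 0.4 0" --pt "66 -0.077 -0.168 -0.245 0 0.42 0" --pt "66 -0.077 -0.168 -0.245 0 0.42 0"

```text
clock: 29.6
position: [0.447, -0.4048, 0.2981]
ee_rot: [-0.677, 0.202, -0.203, 0.678]
ft_force: [-0.4, -1.0, -1.2]
grip_width: 0.657
```

```bash
python3 - <<'E'
from mac import *
o=st()
c=snap('side','s31'); macs(c); lid(c,.03,.2)
c=snap('top','t31'); macs(c); lid(c,.03,.2)
E
```

```text
29.6 q [ 1.494  0.495 -1.183  1.373  0.454  1.566  1.347] p [ 0.447  -0.4048  0.2981] 
y [ 0.002  0.    -1.   ] z [0.548 0.836 0.001] F [-0.4 -1.  -1.2] w 0.657
86 mean -0.0322 0.0697 mid -0.032 0.0717 ext 0.032 0.039 z 0.0288
96 mean -0.0323 -0.0022 mid -0.0319 -0.0017 ext 0.036 0.035 z 0.0286
61 mean 0.0298 -0.0768 mid 0.0289 -0.0733 ext 0.029 0.031 z 0.0292
47 mean -0.0415 -0.0746 mid -0.0411 -0.074 ext 0.018 0.029 z 0.0285
151 mean 0.0298 0.0742 mid 0.0304 0.0742 ext 0.037 0.038 z 0.0298
152 mean 0.0313 -0.0001 mid 0.0316 0.0007 ext 0.037 0.04 z 0.0293
156 mean 0.0292 -0.0736 mid 0.0287 -0.0733 ext 0.038 0.041 z 0.029
151 mean -0.029 0.0741 mid -0.0293 0.074 ext 0.038 0.039 z 0.0293
156 mean -0.0298 0.0022 mid -0.0295 0.0028 ext 0.039 0.038 z 0.0297
159 mean -0.03 -0.0729 mid -0.0297 -0.0732 ext 0.039 0.04 z 0.0299
lip X [-0.053  -0.0006  0.0527] Y [-0.0075 -0.0043  0.0019] Z [0.1941 0.2097]
plate dz 0.06 X [-0.1224  0.1186] Y [-0.0201 -0.0165 -0.0042] slope [ 0.001 -0.013]
plate dz 0.09 X [-0.1141  0.1163] Y [-0.0046 -0.004  -0.0035] slope [ 0.0029 -0.0043]
plate dz 0.12 X [-0.1157  0.1177] Y [-0.0071 -0.0063 -0.0044] slope [ 0.0011 -0.0058]
plate dz 0.15 X [-0.1114  0.1141] Y [-0.0128 -0.0096 -0.0071] slope [ 0.0025 -0.01  ]
```

View pics/s31.png

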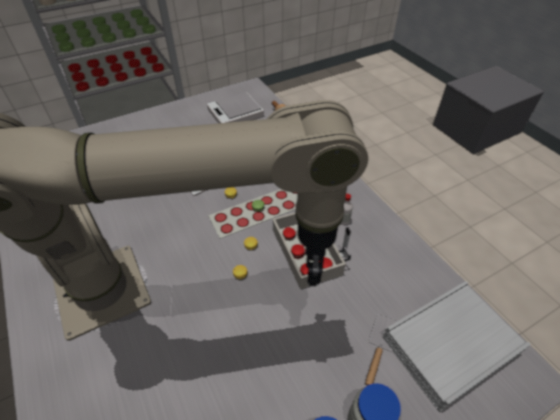

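View pics/t31.png

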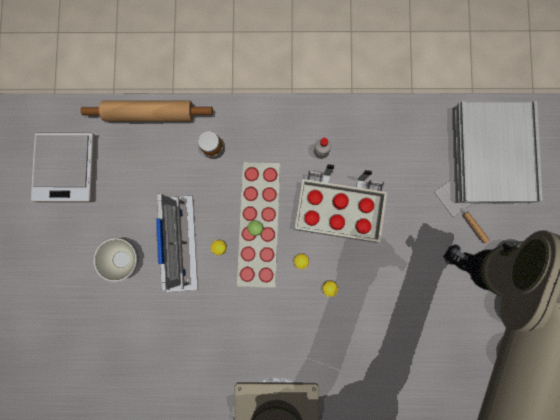

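```bash
python3 -c "
from workcell import *
print(hand_in())"
```

```text
the job is handed in; nothing more can be done
None
```

The job was done in the order asked and handed in at about 30 s of the 72 s allowed. No verdict was reported.

**What I did**
- **Opening the lid:** I lifted it by its lip and brought it past upright. I let go briefly to check that it leaned on the posts by itself, and it did, at about 0.18 rad.
- **Moving the lid:** I gripped it again, lifted it straight up off the bars without catching, set it down in the rack slot and let go.
- **Macarons:** The far red one from the paper went on the rear stain and the near one on the front stain. I left the green one and the yellow look-alikes alone.

**Last checks**
- **Lid:** It stands upright in the rack, within about 2 mm of the middle of the slot along its length and about 1–2 mm across it.
- **Macarons:** All six lie flat at the same height. By the top camera, the two I placed are within about 2 mm of their rows.
- **Bystanders:** In the last overhead picture, everything else looks to be where it started.
- **Contact:** The gripper was empty and clear of everything. The highest force in the readings, which come at the end of each move, was about 20 N, when the lid touched the rack floor.

**Disagreements**
- The two cameras differed by 3–4 mm along x, so I compared positions within one camera or averaged the two.
- In the last side view the arm hid the lid and two of the boxed macarons, including the rear one I placed, so those final checks rest on the top camera. An earlier side view put the rear macaron about 2 mm off its row sideways, while the top camera showed it centred.

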